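# Stand the tipped bottle back in its row

## Robot

A 6-joint arm with a two-finger parallel gripper is mounted at the origin on the work surface. World frame = base frame: x ahead of the robot, y to its left, z up, the work surface at z = 0. Lengths are in m, angles in rad, forces in N, time in s.
With the tool pointing down it reaches from about 0.325 to 0.775 m from the base axis. Payload 5.5 kg.
Tool frame: the origin (TCP) lies midway between the tips of the shut fingers; the grasp point (between the pads) lies arm.grip_point_offset behind it (arm.grip_point_offset is the distance from the TCP to the grasp point, in m); z points along the fingers, y is the line along which they close (so a half turn about z gives the same grasp; the last joint's range is limited). The gripper opens to 88 mm and grips with 3 to 60 N. Pads are 20 mm wide; open, the fingers measure 115 mm over their backs; the gripper's body (75 mm by 178 mm) begins 61 mm behind the grasp point.
Start: joints at [1.26, 0.091, 1.231, -0, 1.82, -0.057], TCP at [0.151, 0.581, 0.223] pointing down, gripper open.
Joint ranges: [-2.87, 2.87], [-0.86, 2.18], [0.17, 2.46], [-1.51, 4.65], [0.06, 2.69], [-2.65, 2.65]. Speed limits (rad/s): [2.57, 2.57, 3.01, 3.14, 3.14, 3.14].

## Interface

Orientations are given as a rotation vector (axis times angle).
In Python, from bench import arm gives the robot as it stands.
- The arm moves only by the tool move_arm, never from a script. Its argument "moves" is a list of rows, each a list of 6 numbers: the shift along the tool's x, y, z in units of 0.1 m (1.0 is 0.1 m), then the turn, a rotation vector about the tool's x, y, z in units of 360 degrees (1.0 is 360 degrees). In form: [[x, y, z, rx, ry, rz], ...]. A call has 1 to 5 rows; each row is the pose to reach, as a shift and turn from the pose commanded when the call began, along the tool's axes at that moment, turning the shorter way round; what a row does not reach only later rows make up. A row lasts 1/10 s, in which the tool goes at most 50 mm and 8.59 degrees, less where a joint would pass 70% of its speed; a pose out of reach is approached as far as the arm can. A call with a number of a shift or a turn outside -1 to 1 is refused whole. A call with a gripper value outside its range is refused whole. "claw" is the opening, from 0 (shut) to 1 (fully open), set as the call begins (left out, the last holds). The fingers move at their own pace and stop on an object; the grip force is fixed at half the most. Time passes only in rows, so rows that repeat a pose let the fingers close. It gives the time, the measured TCP pose, the force, the opening and the grip force at its end, in the units of the state.
- arm.get_state(): the state, without advancing time (a new reading comes with each control period).
- arm.snapshot(name): name is "scene" or "top" or "wrist"; returns the picture (384x512x3 uint8, blue, green, red); there is no depth.
- arm.camera_params(name): a dict with "intrinsics" (3x3 intrinsics, pixels), "origin" and "orientation" of the camera in the world. Camera axes: x right, y up, looking along -z (the intrinsics and any distortion apply to the point x, -y, -z); pixel columns grow to the right and rows downward; lengths in m; the calibration is good to about 2 mm. A picture is of the moment at which its call begins: read the wrist's pose just before it. camera_params takes no time and is no camera call; for the wrist camera it gives the pose at the moment of the call.
- arm.hand_in(): hands the job in; it is judged then, once.
The state is a dict: "t": time; "q": joint angles; "qvel": joint speeds; "joint_efforts": joint torques, N m; "eef_pos": TCP position; "tcp_rot": TCP orientation; "ft_force": force on the tool from outside, world axes, zero at the start; "moment": the same for the moment, N m; "opening": finger opening in m; "gripper_force": force on a finger pad.
Only numpy, scipy, OpenCV 4.12 (cv2) and the standard library are available. Lean on these libraries where they do the work, as an engineer would, in place of code of your own. Each camera call takes 0.05 s, during which the arm holds its last target. There are 200 camera calls.

## Task

The red-capped reagent bottle has tipped over. First stand it upright on the green mat and let go; then take it again and stand it upright in the gap of the lane, between the blue-capped and the orange-capped bottle, and let go. Last, gently push the follower along the lane until all four bottles stand snug against one another and the end stop; do not drop or knock over any bottle, and leave everything else on the bench where it is.

Things in the scene. Friction and masses are not known exactly. Their poses are not given: they have to be found in the camera images.
- fallen: The tipped bottle, white, red cap, lying on a flat side on the bench, loose, 0.15 to 0.31 kg. Body 50 x 50 mm square, 82 mm long, then a shoulder and a round cap 30 mm in diameter; 119 mm in all. Origin on its axis, 45 mm from the base, 74 mm from the cap's top; z points from base to cap, x and y square to its flat sides. The cap occupies z = 49 to 74 mm.
- mat: Green square mat, 130 x 130 x 3 mm, fixed flat on the bench. Origin at the centre of its underside; its top is 3 mm above that.
- lane: Aluminium lane (open channel) fixed on the bench, 345 mm long along its y, 78 mm wide along its x. Floor 6 mm thick; two side rails 8 mm thick rise to 28 mm above the bench and leave 60 mm between them; a red end stop 68 mm tall closes its -y end. Origin at the centre of its underside.
- lane_stop (a point): Point on the lane's floor (6 mm above the bench) at the middle of the end stop's inner face; y runs along the lane from the stop towards the follower, x across the lane, z up.
- follower_face (a point): Middle of the follower's flat front face, at the lane floor's height; axes as the lane's. The follower is a red sliding block in the lane, 54 mm wide, 44 mm long, 42 mm tall (front plate 72 mm) with an upright round black post. It faces the row of bottles.
- follower_knob (a point): Axis of the follower's upright black post (22 mm in diameter), 10 mm below its top; the top is 118 mm above the lane floor. The axis lies 30 mm behind the front face. Take it here from above.
- follower (a joint): Travel of the follower along the lane in m: 0 fully back, up to 0.10 as it moves towards the end stop; stiff, about 2 N of friction, stays where it is left.
- bottle_green: Loose standing bottle of the same make and size as the tipped one, cap green, in the lane: first in the row, next to the lane's end stop. Origin on its axis 45 mm above its base, z up.
- bottle_blue: Loose standing bottle of the same make and size as the tipped one, cap blue, in the lane: second in the row; the gap is on its far side from the stop. Origin on its axis 45 mm above its base, z up.
- bottle_orange: Loose standing bottle of the same make and size as the tipped one, cap orange, in the lane: beyond the gap, next to the follower. Origin on its axis 45 mm above its base, z up.
- duster: Spray can, 64 mm in diameter and 200 mm tall, white and red with a black cap, bystander; origin under its centre.
- tip_box: Blue box of pipette tips, 85 x 125 x 60 mm, bystander; origin under its centre.
- marker: White and purple marker pen, 130 mm long, 12 mm thick, lying along its x, bystander; origin under its middle.
- tub: White open plastic tub, 130 x 170 x 60 mm, bystander; origin under its centre.
Mind the look-alikes: they are no part of the job. What is shaped like the fallen but purple is not meant. Leave any purple look-alike of the bottle_blue alone.

How it is judged:
On the way, in this order (a step that is already met when the one before it is completed fails the run):
1. the red-capped bottle stands upright by itself on the mat, let go (angle between fallen's own z axis and vertical below 0.09 rad and horizontal distance between fallen and mat below 0.06 m and z of fallen in the frame of mat between 0.045 and 0.051 m and contact force between fallen and the fingers below 0.1 N and linear speed of fallen below 0.02 m/s), for 0.3 s.
2. the red-capped bottle stands upright on the lane's floor in the gap between the blue-capped and the orange-capped bottle, let go (x of fallen in the frame of lane_stop between -0.01 and 0.01 m and z of fallen in the frame of lane_stop between 0.04 and 0.049 m and angle between fallen's own z axis and vertical below 0.09 rad and y of fallen in the frame of lane_stop between 0.1 and 0.175 m and contact force between fallen and the fingers below 0.1 N and linear speed of fallen below 0.02 m/s), for 0.2 s.
At the end, for the whole second after the job is handed in: All four bottles upright (0.09 rad), at rest on the lane's floor, within 10 mm of its middle line; the red-capped one between blue and orange (centres under 58 mm apart); the follower's face under 210 mm from the end stop (four bottles measure 200 mm); nothing held (x of fallen in the frame of lane_stop between -0.01 and 0.01 m and z of fallen in the frame of lane_stop between 0.04 and 0.049 m and angle between each of fallen, bottle_green, bottle_blue, bottle_orange's own z axis and vertical below 0.09 rad and x of bottle_green in the frame of lane_stop between -0.01 and 0.01 m and z of bottle_green in the frame of lane_stop between 0.04 and 0.049 m and x of bottle_blue in the frame of lane_stop between -0.01 and 0.01 m and z of bottle_blue in the frame of lane_stop between 0.04 and 0.049 m and x of bottle_orange in the frame of lane_stop between -0.01 and 0.01 m and z of bottle_orange in the frame of lane_stop between 0.04 and 0.049 m and horizontal distance between fallen and bottle_blue below 0.058 m and horizontal distance between fallen and bottle_orange below 0.058 m and y of follower_face in the frame of lane_stop below 0.21 m and contact force between fallen and the fingers below 0.1 N and linear speed of each of fallen, bottle_green, bottle_blue, bottle_orange below 0.02 m/s and velocity of joint follower between -0.01 and 0.01 m/s); the robot touches nothing.
It fails at once if the red-capped bottle is dropped or let topple (moves faster than 0.6 m/s while no finger holds it) (linear speed of fallen above 0.6 m/s and contact force between fallen and the fingers below 0.1 N).
It fails at once if the follower is rammed against the row (more than 45 N between the lane with its follower and the orange-capped bottle) (contact force between lane and bottle_orange above 45 N).
It fails at once if a standing bottle is tipped by more than 0.5 rad (angle between any of bottle_green, bottle_blue, bottle_orange's own z axis and vertical above 0.5 rad).
It fails at once if a bystander (spray can, tip box, marker, tub) is moved by more than 40 mm (distance of any of duster, tip_box, marker, tub from where it was at the start of the episode above 0.04 m).
It also fails if it takes over 72 s, if anything falls off the work surface, if the arm or the gripper's body presses on something with over 40 N, if the wrist force passes 120 N, or if a joint passes its speed limit or range.

## Working session

There is one attempt and no reset: what is moved stays moved. The work goes in short steps, Python scripts to look and compute and a tool call to move; the robot and the scene stay as the last step left them, time stands still between calls to the robot, and variables do not carry over. Pictures are saved under pics/ and viewed, at most 10 in all, crops included, and the job is handed in when it is done.

Besides the shell and the picture viewer there is one more tool, called after "Emit:" by a JSON object that holds its "method" and its "body". move_arm: Moves the arm, as the interface text tells. Its arguments: {"type":"object","properties":{"moves":{"type":"array"},"claw":{"type":"number"}},"required":["moves"]}

```bash
mkdir -p pics; ls
python3 - <<'E'
from bench import arm
import cv2
for n in("scene","top"):
    cv2.imwrite(f"pics/{n}0.png",arm.snapshot(n)); p=arm.camera_params(n); print(n,{k:[list(map(float,r)) if hasattr(r,'__len__') else float(r) for r in v] if hasattr(v,'__len__') else v for k,v in p.items()})
print(arm.get_state(),arm.grip_point_offset)
E
```

```text
pics
scene {'intrinsics': [[478.7667268366094, 0.0, 255.9609033625175], [0.0, 478.7667268366094, 196.3240161890494], [0.0, 0.0, 1.0]], 'origin': [1.3826578985728515, -0.33816855048634337, 1.18985608382958], 'orientation': [0.6180332842955195, 0.4297665294103196, 1.105656481533306]}
top {'intrinsics': [[371.8775012471246, 0.0, 254.68370459888595], [0.0, 371.8775012471246, 190.81025613020967], [0.0, 0.0, 1.0]], 'origin': [0.3221865447973622, 0.0383296174886944, 1.1016708495120466], 'orientation': [0.1338339657443197, -0.15471076749178803, -1.555338626606011]}
{'t': 0.1, 'q': array([ 1.26031769e+00,  9.17615242e-02,  1.23174493e+00, -5.56973018e-05,
        1.81980977e+00, -5.67003450e-02]), 'qvel': array([-0.00076256, -0.00232016, -0.00303307, -0.001525  ,  0.00153407,
       -0.00045204]), 'joint_efforts': array([ 2.35118954e-03, -4.47861993e+01, -4.07567489e+01,  6.99857902e-02,
        2.84953834e-02, -1.06438185e-04]), 'eef_pos': array([0.15057622, 0.58052229, 0.22164476]), 'tcp_rot': array([-3.97553216e-01, -3.11607209e+00,  2.67713124e-03]), 'ft_force': array([-0.02929633,  0.23977722, -0.01517446]), 'moment': array([-0.03824498, -0.00232233, -0.01643033]), 'gripper_force': 0.0, 'opening': 0.08813621820410421} 0.0187
```

View pics/scene0.png

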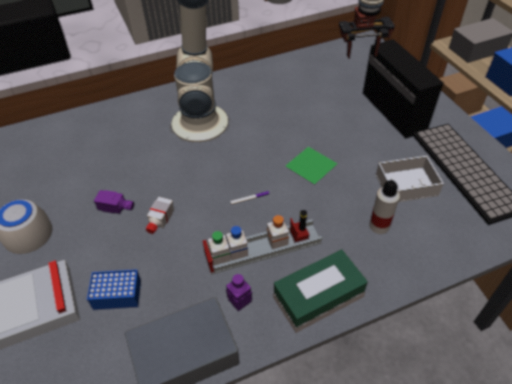

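View pics/top0.png

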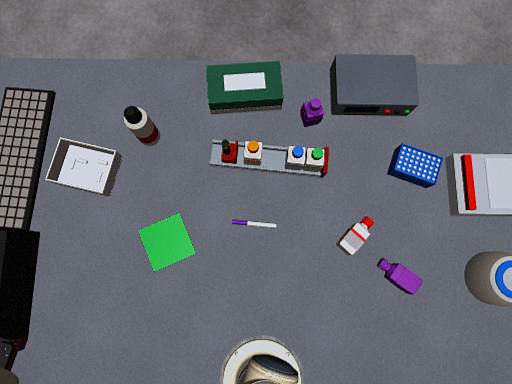

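The scene view shows the lane with its stop at about (210,262) and the follower post at about (303,215). The top view puts the fallen bottle at (355,236) with its cap at (367,222), the mat at (167,242), the lane from (212,153) to (327,161), and the marker at (254,224). Next I'll zoom in on the middle.

```bash
cat > h.py <<'E'
import numpy as np,cv2
from scipy.spatial.transform import Rotation as R
from bench import arm
def ray(n,uv):
    p=arm.camera_params(n);K=np.array(p['intrinsics']);u,v=uv
    d=np.array([(u-K[0,2])/K[0,0],-(v-K[1,2])/K[1,1],-1.])
    return np.array(p['origin']),R.from_rotvec(p['orientation']).apply(d)
def back(n,uv,z):
    o,d=ray(n,uv);return o+d*(z-o[2])/d[2]
def proj(n,P,p=None):
    p=p or arm.camera_params(n);K=np.array(p['intrinsics'])
    c=R.from_rotvec(p['orientation']).inv().apply(np.array(P)-np.array(p['origin']))
    c=c*[1,-1,-1];q=(K@c.T).T;return q[...,:2]/q[...,2:]
E
python3 - <<'E'
from h import *
im=cv2.imread('pics/top0.png')
cv2.imwrite('pics/topz.png',cv2.resize(im[130:270,200:390],None,fx=4,fy=4,interpolation=cv2.INTER_CUBIC))
hsv=cv2.cvtColor(im,cv2.COLOR_BGR2HSV)
m=cv2.inRange(hsv,(50,150,80),(70,255,255));m[:,:130]=0;m[:200]=0
c=max(cv2.findContours(m,0,1)[0],key=cv2.contourArea);M=cv2.moments(c);print('mat',back('top',(M['m10']/M['m00'],M['m01']/M['m00']),.003),cv2.minAreaRect(c))
b=cv2.boxPoints(cv2.minAreaRect(c));print([back('top',p,.003).round(3) for p in b])
sc=cv2.imread('pics/scene0.png')
cv2.imwrite('pics/scz.png',cv2.resize(sc[180:280,140:330],None,fx=4,fy=4,interpolation=cv2.INTER_CUBIC))
E
```

```text
mat [0.37195274 0.28112368 0.003     ] ((166.31361389160156, 241.95266723632812), (44.153846740722656, 45.38461685180664), 67.38013458251953)
[array([0.405, 0.369, 0.003]), array([0.458, 0.249, 0.003]), array([0.339, 0.194, 0.003]), array([0.288, 0.313, 0.003])]
```

View pics/topz.png

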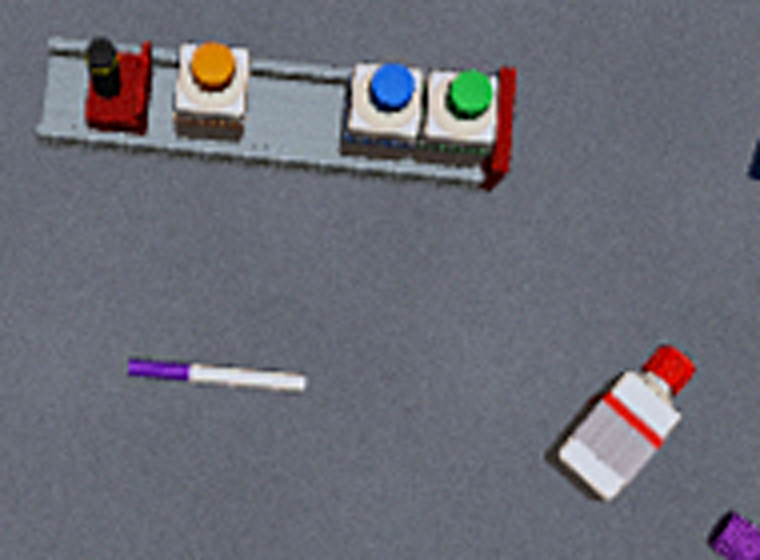

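View pics/scz.png

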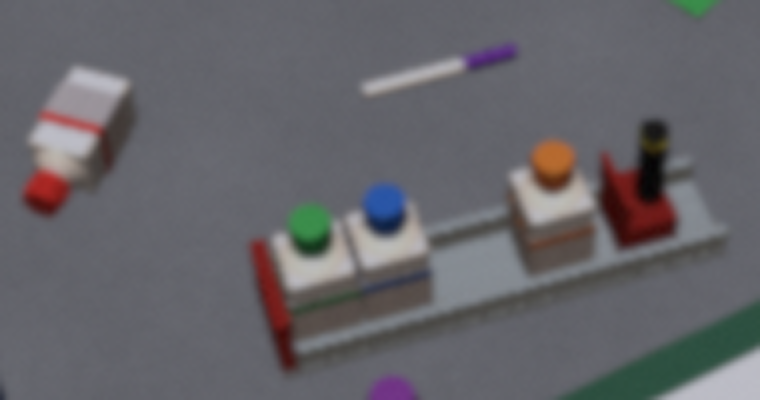

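The zooms show the cap tops at orange (213,63), blue (394,82) and green (471,91), with the post top at (101,47). The top face of the fallen bottle has its base corners at (560,452) and (605,500) and its shoulder corners at (626,371) and (680,416). Now I'll convert these to positions.

Run:
```python
from h import *
f=lambda U,V:(200+(U+.5)/4-.5,130+(V+.5)/4-.5)
g=lambda U,V:(140+(U+.5)/4-.5,180+(V+.5)/4-.5)
B=lambda U,V,z:back('top',f(U,V),z)
def tri(a,b):
    o1,d1=ray('top',f(*a));o2,d2=ray('scene',g(*b))
    s=np.linalg.lstsq(np.c_[d1,-d2],o2-o1,rcond=None)[0]
    p,q=o1+s[0]*d1,o2+s[1]*d2;return ((p+q)/2).round(4),np.linalg.norm(p-q).round(4)
for n,a,b in[('o',(213,63),(553,155)),('b',(394,82),(385,199)),('g',(471,91),(310,220)),('post',(101,47),(654,129))]:
    print(n,B(*a,.125).round(4),'tri',tri(a,b))
cr=[B(*p,.05) for p in[(560,452),(605,500),(680,416),(626,371)]]
print('corners',np.round(cr,4),[np.linalg.norm(cr[i]-cr[(i+1)%4]).round(4) for i in range(4)])
a=(cr[2]+cr[3]-cr[0]-cr[1])/2;print('axis',a,np.degrees(np.arctan2(a[1],a[0])),'mid',sum(cr)/4)
print('cap mid',B(675,368,.035))
for p in[(50,40),(500,69),(38,130),(485,178)]:print('rail',B(*p,.028).round(4))
for p in[(515,70),(494,187)]:print('stop',B(*p,.074).round(4))
print('mark',B(128,365,.01),B(305,383,.01))
```

```text
o [0.6303 0.0323 0.125 ] tri (array([0.6302, 0.0317, 0.1247]), np.float64(0.0011))
b [ 0.6185 -0.0915  0.125 ] tri (array([ 0.6183, -0.0916,  0.1256]), np.float64(0.0004))
g [ 0.6128 -0.1441  0.125 ] tri (array([ 0.6129, -0.1448,  0.124 ]), np.float64(0.0012))
post [0.6406 0.109  0.125 ] tri (array([0.6396, 0.1075, 0.1265]), np.float64(0.0028))
corners [[ 0.3726 -0.2151  0.05  ]
 [ 0.3396 -0.2456  0.05  ]
 [ 0.3987 -0.3011  0.05  ]
 [ 0.4302 -0.2641  0.05  ]] [np.float64(0.0449), np.float64(0.081), np.float64(0.0486), np.float64(0.0756)]
axis [ 0.0583299  -0.05219873  0.        ] -41.82497981306438 mid [ 0.38527177 -0.25648462  0.05      ]
cap mid [ 0.43426256 -0.30395906  0.035     ]
rail [0.6772 0.1545 0.028 ]
rail [ 0.6592 -0.1844  0.028 ]
rail [0.6073 0.1613 0.028 ]
rail [ 0.5748 -0.1712  0.028 ]
stop [ 0.6441 -0.1857  0.074 ]
stop [ 0.5575 -0.1684  0.074 ]
mark [0.43474999 0.0916522  0.01      ] [ 0.42290711 -0.03851268  0.01      ]
```

Both triangulations agree to within 1–3 mm, and the heights come out at 0.125 as they should. I'll start moving towards the fallen bottle.

Emit:
{"method": "move_arm", "body": {"moves": [[-0.33,-0.26,0,0,0,0],[-0.65,-0.52,0,0,0,0]], "claw": 1}}

```text
t: 0.3
eef_pos: [0.2004, 0.5134, 0.2213]
tcp_rot: [-0.394, -3.116, 0.003]
ft_force: [1.0, 0.8, 0.0]
opening: 0.0881
gripper_force: 0.0
```

Emit:
{"method": "move_arm", "body": {"moves": [[-0.33,-0.26,0,0,0,0],[-0.65,-0.52,0,0,0,0]]}}

```text
t: 0.5
eef_pos: [0.251, 0.446, 0.222]
tcp_rot: [-0.397, -3.116, 0.001]
ft_force: [-0.6, -0.7, 0.3]
opening: 0.0878
gripper_force: 0.0
```

Emit:
{"method": "move_arm", "body": {"moves": [[-0.33,-0.26,0,0,0,0],[-0.65,-0.52,0,0,0,0]]}}

```text
t: 0.7
eef_pos: [0.3008, 0.3793, 0.2222]
tcp_rot: [-0.397, -3.116, 0.001]
ft_force: [0.2, -0.4, -0.1]
opening: 0.0877
gripper_force: 0.0
```

Emit:
{"method": "move_arm", "body": {"moves": [[-0.33,-0.26,0,0,0,0],[-0.65,-0.52,0,0,0,0]]}}

```text
t: 0.9
eef_pos: [0.3507, 0.3126, 0.2223]
tcp_rot: [-0.397, -3.116, 0.0]
ft_force: [0.4, 0.4, 0.1]
opening: 0.088
gripper_force: 0.0
```

Emit:
{"method": "move_arm", "body": {"moves": [[-0.33,-0.26,0,0,0,0],[-0.65,-0.52,0,0,0,0]]}}

```text
t: 1.1
eef_pos: [0.4006, 0.2459, 0.2223]
tcp_rot: [-0.398, -3.116, 0.0]
ft_force: [0.4, 0.3, -0.6]
opening: 0.0879
gripper_force: 0.0
```

Emit:
{"method": "move_arm", "body": {"moves": [[-0.1,-0.41,0,0,0,0],[-0.2,-0.82,0,0,0,0]]}}

```text
t: 1.3
eef_pos: [0.3987, 0.1614, 0.2218]
tcp_rot: [-0.398, -3.115, 0.001]
ft_force: [1.1, -0.6, 0.2]
opening: 0.0876
gripper_force: 0.0
```

Emit:
{"method": "move_arm", "body": {"moves": [[-0.1,-0.41,0,0,0,0],[-0.2,-0.82,0,0,0,0]]}}

```text
t: 1.5
eef_pos: [0.397, 0.0772, 0.2222]
tcp_rot: [-0.397, -3.116, 0.0]
ft_force: [0.6, -0.8, -0.1]
opening: 0.088
gripper_force: 0.0
```

Emit:
{"method": "move_arm", "body": {"moves": [[-0.1,-0.41,0,0,0,0],[-0.2,-0.82,0,0,0,0]]}}

```text
t: 1.7
eef_pos: [0.3957, -0.0072, 0.2224]
tcp_rot: [-0.397, -3.116, 0.0]
ft_force: [1.9, 0.1, -0.2]
opening: 0.0877
gripper_force: 0.0
```

Emit:
{"method": "move_arm", "body": {"moves": [[-0.1,-0.41,0,0,0,0],[-0.2,-0.82,0,0,0,0]]}}

```text
t: 1.9
eef_pos: [0.3945, -0.0917, 0.2224]
tcp_rot: [0.398, 3.116, 0.0]
ft_force: [0.7, 0.1, 0.3]
opening: 0.088
gripper_force: 0.0
```

Emit:
{"method": "move_arm", "body": {"moves": [[-0.1,-0.41,0,0,0,0.02],[-0.2,-0.82,0,0,0,0.04]]}}

```text
t: 2.1
eef_pos: [0.3933, -0.1761, 0.2224]
tcp_rot: [-0.793, -3.04, -0.0]
ft_force: [1.0, -0.2, 0.1]
opening: 0.0879
gripper_force: 0.0
```

Emit:
{"method": "move_arm", "body": {"moves": [[0,0,0,0,0,0.02],[0,0,0,0,0,0.035],[0,0,0,0,0,0.035]]}}

```text
t: 2.4
eef_pos: [0.3935, -0.1748, 0.2221]
tcp_rot: [-1.116, -2.935, -0.0]
ft_force: [-0.8, -0.0, 0.3]
opening: 0.0881
gripper_force: 0.0
```

Run:
```python
from h import *
s=arm.get_state();p=arm.camera_params('wrist');cv2.imwrite('pics/w1.png',arm.snapshot('wrist'))
import pickle;pickle.dump(p,open('w1.pkl','wb'))
print(s['q'],s['eef_pos'],s['tcp_rot'],p)
cr=[[.3726,-.2151,.05],[.3396,-.2456,.05],[.3987,-.3011,.05],[.4302,-.2641,.05],[.434,-.304,.035]]
print(proj('wrist',cr,p))
```

```text
[-4.97117094e-01 -3.65904641e-01  1.64761569e+00  5.53216807e-05
  1.86093544e+00 -1.34102691e+00] [ 0.39353185 -0.17481353  0.22212582] [-1.11642747e+00 -2.93541771e+00 -3.03057339e-04] {'intrinsics': array([[315.27496063,   0.        , 251.81192976],
       [  0.        , 315.27496063, 189.23043964],
       [  0.        ,   0.        ,   1.        ]]), 'origin': array([ 0.33562529, -0.12364409,  0.38329945]), 'orientation': array([-0.26565596, -0.11896813,  0.83813258])}
[[211.86523246 181.88621744]
 [170.68117405 177.98997444]
 [173.80003462 245.70435101]
 [215.60359707 244.88322948]
 [195.56353949 261.13262268]]
```

View pics/w1.png

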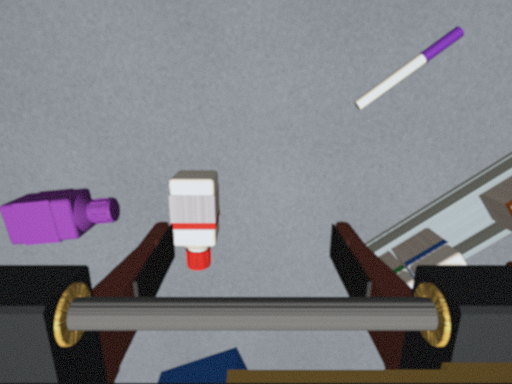

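The wrist view shows the fallen bottle in line with the tool, its top face at corners (170,178), (214,178), (216,246) and (173,246), and the cap at (198,258). The purple look-alike is well off to the left.

```bash
cat >> h.py <<'E'
def plan(P,Rt,s=None):
    s=s or arm.get_state();R0=R.from_rotvec(s['tcp_rot'])
    d=R0.inv().apply(np.array(P)-s['eef_pos'])*10;t=(R0.inv()*Rt).as_rotvec()/(2*np.pi)
    print('shift',d.round(3),'turn',t.round(4),'tcp',s['eef_pos'].round(4),'q',s['q'].round(2))
def frame(z,y):
    z=np.array(z,float);z/=np.linalg.norm(z);y=np.array(y,float);y-=z*(y@z);y/=np.linalg.norm(y)
    return R.from_matrix(np.c_[np.cross(y,z),y,z])
def hd(deg,z=0.):return np.array([np.cos(np.radians(deg)),np.sin(np.radians(deg)),z])
E
python3 - <<'E'
from h import *
import pickle;p=pickle.load(open('w1.pkl','rb'))
def bw(uv,z):
    K=p['intrinsics'];d=np.array([(uv[0]-K[0,2])/K[0,0],-(uv[1]-K[1,2])/K[1,1],-1.]);d=R.from_rotvec(p['orientation']).apply(d)
    o=p['origin'];return o+d*(z-o[2])/d[2]
c=[bw(x,.05) for x in[(214,178),(170,178),(173,246),(216,246)]];print(np.round(c,4))
a=(c[2]+c[3]-c[0]-c[1])/2;print(np.linalg.norm(a),np.degrees(np.arctan2(a[1],a[0])),np.linalg.norm(c[0]-c[1]),np.linalg.norm(c[2]-c[3]));m=sum(c)/4;a/=np.linalg.norm(a);print('mid',m,'origin',m+.004*a)
print('cap',bw((198,258),.037)-.061*a)
a=hd(-43);O=np.array([.389,-.2605,0])
G=O+.012*a;G[2]=.029
z=np.array([0,0,-1])-a
Rt=frame(z,np.cross([0,0,-1],hd(137)))
for up in(.13,0):plan(G+Rt.as_matrix()[:,2]*.0187+[0,0,up],Rt)
plan(G+[0,0,.19],frame([0,0,-1],np.cross([0,0,-1],hd(137))))
E
```

```text
[[ 0.371  -0.2103  0.05  ]
 [ 0.3391 -0.2462  0.05  ]
 [ 0.3983 -0.3021  0.05  ]
 [ 0.4315 -0.2647  0.05  ]]
0.08142127250568351 -42.63746587247983 0.04794521371349326 0.049951606449747485
mid [ 0.38499431 -0.25582479  0.05      ] origin [ 0.38793692 -0.25853422  0.05      ]
cap [ 0.38749087 -0.25642843  0.037     ]
shift [-0.522 -0.675  0.764] turn [-0.0017  0.1249  0.0041] tcp [ 0.3936 -0.1745  0.2222] q [-0.5  -0.37  1.65  0.    1.86 -1.34]
shift [-0.523 -0.674  2.064] turn [-0.0017  0.1249  0.0041] tcp [ 0.3936 -0.1745  0.2222] q [-0.5  -0.37  1.65  0.    1.86 -1.34]
shift [-0.654 -0.678  0.032] turn [-0.     -0.0001  0.0043] tcp [ 0.3936 -0.1745  0.2222] q [-0.5  -0.37  1.65  0.    1.86 -1.34]
```

Emit:
{"method": "move_arm", "body": {"moves": [[-0.26,-0.33,0,0,0,0.002],[-0.52,-0.66,0,0,0,0.004],[-0.52,-0.66,0.3,0,0.02,0.004],[-0.52,-0.66,0.5,0,0.04,0.004],[-0.52,-0.66,0.5,0,0.06,0.004]]}}

```text
t: 2.95
eef_pos: [0.3882, -0.2576, 0.1703]
tcp_rot: [-1.013, -2.583, -0.192]
ft_force: [0.5, -0.0, -0.2]
opening: 0.0877
gripper_force: 0.0
```

Emit:
{"method": "move_arm", "body": {"moves": [[0,0,0,0,0.02,0],[0,0,0,0,0.04,0],[0,0,0,0,0.065,0],[0,0,0,0,0.065,0]]}}

```text
t: 3.35
eef_pos: [0.389, -0.2581, 0.1654]
tcp_rot: [-0.867, -2.205, -0.362]
ft_force: [-0.5, -0.7, -1.6]
opening: 0.0876
gripper_force: 0.0
```

Run:
```python
from h import *
a=hd(-42.8);O=np.array([.388,-.259,0])
G=O+.012*a;G[2]=.029
Rt=frame(np.array([0,0,-1])-a,np.cross([0,0,-1],-a))
for up in(.13,.03,0):plan(G+Rt.as_matrix()[:,2]*.0187+[0,0,up],Rt)
```

```text
shift [-0.131 -0.012  0.146] turn [-0.0004 -0.0026 -0.0005] tcp [ 0.389  -0.2581  0.1654] q [-0.69  0.43  1.13  0.06  2.39 -1.48]
shift [-0.85  -0.008  0.842] turn [-0.0004 -0.0026 -0.0005] tcp [ 0.389  -0.2581  0.1654] q [-0.69  0.43  1.13  0.06  2.39 -1.48]
shift [-1.065 -0.007  1.05 ] turn [-0.0004 -0.0026 -0.0005] tcp [ 0.389  -0.2581  0.1654] q [-0.69  0.43  1.13  0.06  2.39 -1.48]
```

Emit:
{"method": "move_arm", "body": {"moves": [[-0.25,-0.01,0.25,0,0,0],[-0.5,-0.01,0.5,0,0,0],[-0.7,-0.01,0.7,0,0,0],[-0.85,-0.01,0.84,0,0,0],[-0.85,-0.01,0.84,0,0,0]]}}

```text
t: 3.85
eef_pos: [0.3877, -0.2589, 0.0518]
tcp_rot: [-0.873, -2.219, -0.357]
ft_force: [-0.2, 1.0, -0.8]
opening: 0.0877
gripper_force: 0.0
```

Run:
```python
from h import *
p=arm.camera_params('wrist');w=arm.snapshot('wrist');cv2.imwrite('pics/w2.png',np.hstack([w,cv2.resize(arm.snapshot('scene')[170:266,130:290],(640,384))])[:,:] if 0 else w)
a=hd(-42.8);O=np.array([.388,-.259,0])
G=O+.012*a;G[2]=.029
Rt=frame(np.array([0,0,-1])-a,np.cross([0,0,-1],-a))
plan(G+Rt.as_matrix()[:,2]*.0187,Rt)
```

```text
shift [-0.256  0.003  0.28 ] turn [-0.0003  0.0002 -0.0005] tcp [ 0.3882 -0.2594  0.0537] q [-0.69  0.49  1.24  0.05  2.19 -1.5 ]
```

View pics/w2.png

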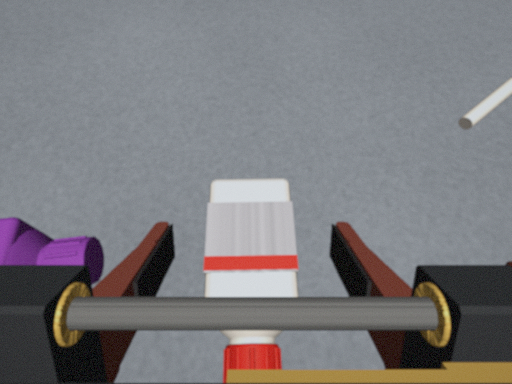

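The bottle sits centred between the fingers, spanning columns 206–298. I'll descend and grip.

Emit:
{"method": "move_arm", "body": {"moves": [[-0.13,0,0.14,0,0,0],[-0.25,0,0.27,0,0,0],[-0.25,0,0.27,0,0,0]]}}

```text
t: 4.2
eef_pos: [0.3867, -0.2586, 0.0155]
tcp_rot: [-0.874, -2.218, -0.357]
ft_force: [0.5, -0.4, -0.7]
opening: 0.0876
gripper_force: 0.0
```

Emit:
{"method": "move_arm", "body": {"moves": [[0,0,0,0,0,0],[0,0,0,0,0,0],[0,0,0,0,0,0],[0,0,0,0,0,0],[0,0,0,0,0,0]], "claw": 0}}

```text
t: 4.7
eef_pos: [0.3874, -0.2593, 0.0167]
tcp_rot: [-0.876, -2.219, -0.356]
ft_force: [-0.2, -0.0, 0.7]
opening: 0.0513
gripper_force: 0.1
```

Emit:
{"method": "move_arm", "body": {"moves": [[0.1,0,-0.1,0,0,0],[0.3,0,-0.3,0,0,0],[0.5,0,-0.5,0,0,0],[0.75,0,-0.75,0,0,0],[1,0,-1,0,0,0]]}}

```text
t: 5.2
eef_pos: [0.3875, -0.2585, 0.1596]
tcp_rot: [-0.875, -2.219, -0.356]
ft_force: [-0.3, -1.2, -2.6]
opening: 0.0502
gripper_force: 29.9
```

Run:
```python
from h import *
s=arm.get_state();print(s)
cv2.imwrite('pics/w3.png',arm.snapshot('wrist'))
```

```text
{'t': 5.2, 'q': array([-0.6903044 ,  0.41620666,  1.14477574,  0.0550403 ,  2.36451731,
       -1.48628875]), 'qvel': array([ 0.00208992, -0.18800552, -0.40720147,  0.03160739,  0.58257812,
        0.04615887]), 'joint_efforts': array([ 3.50344100e-02, -5.44023263e+01, -3.54198217e+01,  1.64305056e-01,
        3.55862662e+00, -5.68317203e-02]), 'eef_pos': array([ 0.38754104, -0.25847723,  0.15955583]), 'tcp_rot': array([-0.87531067, -2.21876654, -0.35646645]), 'ft_force': array([-0.26951861, -1.15679065, -2.63630998]), 'moment': array([-0.45522646, -0.44668379, -0.0140818 ]), 'gripper_force': 29.90342080593109, 'opening': 0.050213906807779804}
```

```bash
cat >> h.py <<'E'
def chain(way,n,ss=2,sr=3):
    s=arm.get_state();P=np.array(s['eef_pos']);R0=R.from_rotvec(s['tcp_rot'])
    for (Pt,Rt),k in zip(way,n):
        d=(R0.inv().apply(Pt-P)*10).round(ss);t=((R0.inv()*Rt).as_rotvec()/(2*np.pi)).round(sr)
        print('deg/row %.1f mm/row %.0f'%(np.linalg.norm(t)*360/k,np.linalg.norm(d)*100/k),[[float(x) for x in np.r_[(d*i/k).round(ss),(t*i/k).round(sr)]] for i in range(1,k+1)])
        P=P+R0.apply(d/10);R0=R0*R.from_rotvec(t*2*np.pi)
def tiltpose(h,tilt): # tool heading h deg, tilt deg outward (+); -45 = pick
    z=hd(h)*np.sin(np.radians(tilt))+[0,0,-np.cos(np.radians(tilt))]
    return frame(z,np.cross([0,0,-1],-hd(h)))
E
cat > m1.py <<'E'
from h import *
O=np.array([.388,.293,.051])   # bottle origin when standing on mat (+3mm)
def tcp_for(O,h):
    Rt=tiltpose(h,45);return O+[0,0,.012]+Rt.as_matrix()[:,2]*.0187-hd(h)*.004,Rt
E
python3 - <<'E'
from m1 import *
s=arm.get_state();e=tcp_for(O,37)[0]
r0,p0=np.hypot(*s['eef_pos'][:2]),np.degrees(np.arctan2(s['eef_pos'][1],s['eef_pos'][0]))
r1,p1=np.hypot(*e[:2]),np.degrees(np.arctan2(e[1],e[0]))
print(r0,p0,r1,p1)
N=7;W=[]
for i in range(1,N+1):
    f=i/N;r=r0+(r1-r0)*f;P=hd(p0+(p1-p0)*f)*r;P[2]=.165
    W.append((P,tiltpose(-42.8+79.8*f,-45+90*f)))
chain(W,[4]*N)
E
```

```text
0.46713695612451406 -33.71561301623993 0.49542552475315416 37.05735938900271
deg/row 4.2 mm/row 21 [[0.03, 0.2, 0.03, 0.005, -0.008, -0.006], [0.06, 0.4, 0.06, 0.01, -0.017, -0.013], [0.08, 0.61, 0.09, 0.014, -0.026, -0.02], [0.11, 0.81, 0.12, 0.019, -0.034, -0.026]]
deg/row 4.3 mm/row 21 [[0.03, 0.2, 0.02, 0.004, -0.009, -0.007], [0.06, 0.41, 0.04, 0.007, -0.018, -0.014], [0.09, 0.62, 0.06, 0.01, -0.027, -0.021], [0.12, 0.82, 0.08, 0.014, -0.036, -0.028]]
deg/row 4.3 mm/row 21 [[0.03, 0.21, 0.01, 0.002, -0.009, -0.008], [0.06, 0.42, 0.02, 0.004, -0.018, -0.016], [0.1, 0.63, 0.03, 0.005, -0.026, -0.023], [0.13, 0.84, 0.04, 0.007, -0.035, -0.031]]
deg/row 4.3 mm/row 21 [[0.03, 0.21, 0.0, 0.0, -0.009, -0.008], [0.06, 0.42, 0.01, 0.0, -0.018, -0.016], [0.08, 0.63, 0.02, 0.0, -0.027, -0.024], [0.11, 0.84, 0.02, 0.0, -0.036, -0.032]]
deg/row 4.3 mm/row 21 [[0.02, 0.21, -0.0, -0.002, -0.009, -0.008], [0.04, 0.42, -0.0, -0.004, -0.018, -0.016], [0.07, 0.64, -0.01, -0.005, -0.027, -0.023], [0.09, 0.85, -0.01, -0.007, -0.036, -0.031]]
deg/row 4.3 mm/row 22 [[0.02, 0.22, -0.01, -0.004, -0.009, -0.007], [0.04, 0.43, -0.02, -0.007, -0.018, -0.014], [0.06, 0.64, -0.02, -0.01, -0.026, -0.022], [0.08, 0.86, -0.03, -0.014, -0.035, -0.029]]
deg/row 4.3 mm/row 22 [[0.01, 0.22, -0.0, -0.005, -0.009, -0.006], [0.02, 0.44, -0.01, -0.01, -0.018, -0.012], [0.03, 0.65, -0.02, -0.014, -0.027, -0.019], [0.04, 0.87, -0.02, -0.019, -0.036, -0.025]]
```

Emit:
{"method": "move_arm", "body": {"moves": [[0.03,0.2,0.03,0.005,-0.008,-0.006],[0.06,0.4,0.06,0.01,-0.017,-0.013],[0.08,0.61,0.09,0.014,-0.026,-0.02],[0.11,0.81,0.12,0.019,-0.034,-0.026]]}}

```text
t: 5.65
eef_pos: [0.4314, -0.1876, 0.1572]
tcp_rot: [-0.696, -2.493, -0.21]
ft_force: [1.4, 0.2, -2.7]
opening: 0.0499
gripper_force: 29.9
```

Emit:
{"method": "move_arm", "body": {"moves": [[0.03,0.2,0.02,0.004,-0.009,-0.007],[0.06,0.41,0.04,0.007,-0.018,-0.014],[0.09,0.62,0.06,0.01,-0.027,-0.021],[0.12,0.82,0.08,0.014,-0.036,-0.028]]}}

```text
t: 6.05
eef_pos: [0.4615, -0.1098, 0.1573]
tcp_rot: [-0.487, -2.763, -0.089]
ft_force: [0.7, -0.1, -3.3]
opening: 0.0501
gripper_force: 29.9
```

Emit:
{"method": "move_arm", "body": {"moves": [[0.03,0.21,0.01,0.002,-0.009,-0.008],[0.06,0.42,0.02,0.004,-0.018,-0.016],[0.1,0.63,0.03,0.005,-0.026,-0.023],[0.13,0.84,0.04,0.007,-0.035,-0.031]]}}

```text
t: 6.45
eef_pos: [0.4773, -0.0263, 0.1582]
tcp_rot: [-0.227, -3.014, -0.022]
ft_force: [0.6, 0.8, -2.2]
opening: 0.0499
gripper_force: 29.9
```

Emit:
{"method": "move_arm", "body": {"moves": [[0.03,0.21,0.0,0.0,-0.009,-0.008],[0.06,0.42,0.01,0.0,-0.018,-0.016],[0.08,0.63,0.02,0.0,-0.027,-0.024],[0.11,0.84,0.02,0.0,-0.036,-0.032]]}}

```text
t: 6.85
eef_pos: [0.4786, 0.0584, 0.1577]
tcp_rot: [-0.076, 3.033, 0.015]
ft_force: [0.6, -0.4, -2.6]
opening: 0.0497
gripper_force: 29.9
```

Emit:
{"method": "move_arm", "body": {"moves": [[0.02,0.21,0,-0.002,-0.009,-0.008],[0.04,0.42,0,-0.004,-0.018,-0.016],[0.07,0.64,-0.01,-0.005,-0.027,-0.023],[0.09,0.85,-0.01,-0.007,-0.036,-0.031]]}}

```text
t: 7.25
eef_pos: [0.4652, 0.1428, 0.1584]
tcp_rot: [-0.348, 2.786, 0.07]
ft_force: [1.0, 0.1, -2.7]
opening: 0.05
gripper_force: 29.9
```

Emit:
{"method": "move_arm", "body": {"moves": [[0.02,0.22,-0.01,-0.004,-0.009,-0.007],[0.04,0.43,-0.02,-0.007,-0.018,-0.014],[0.06,0.64,-0.02,-0.01,-0.026,-0.022],[0.08,0.86,-0.03,-0.014,-0.035,-0.029]]}}

```text
t: 7.65
eef_pos: [0.4357, 0.2238, 0.1588]
tcp_rot: [-0.578, 2.529, 0.177]
ft_force: [0.7, 0.1, -2.9]
opening: 0.0501
gripper_force: 29.9
```

Emit:
{"method": "move_arm", "body": {"moves": [[0.01,0.22,0,-0.005,-0.009,-0.006],[0.02,0.44,-0.01,-0.01,-0.018,-0.012],[0.03,0.65,-0.02,-0.014,-0.027,-0.019],[0.04,0.87,-0.02,-0.019,-0.036,-0.025],[0.04,0.87,-0.02,-0.019,-0.036,-0.025]]}}

```text
t: 8.15
eef_pos: [0.4194, 0.3206, 0.1571]
tcp_rot: [-0.765, 2.28, 0.312]
ft_force: [-0.2, 0.0, -3.3]
opening: 0.0497
gripper_force: 29.9
```

Run:
```python
from m1 import *
s=arm.get_state();print(s['gripper_force'],s['opening'])
P,Rt=tcp_for(O,37);plan(P,Rt);plan(P+[0,0,.04],Rt)
a=arm.snapshot('top')[190:290,110:230];b=arm.snapshot('scene')[110:210,250:370]
cv2.imwrite('pics/u1.png',np.vstack([cv2.resize(np.hstack([a,b]),None,fx=3.3,fy=3.3,interpolation=2)]))
```

```text
29.900845885276794 0.049731926478343236
shift [ 0.974 -0.036  0.555] turn [ 0.001  -0.0042 -0.0001] tcp [0.4194 0.3206 0.1571] q [ 0.53 -0.86  2.24  0.1   1.01 -1.71]
shift [ 0.699 -0.034  0.265] turn [ 0.001  -0.0042 -0.0001] tcp [0.4194 0.3206 0.1571] q [ 0.53 -0.86  2.24  0.1   1.01 -1.71]
```

View pics/u1.png

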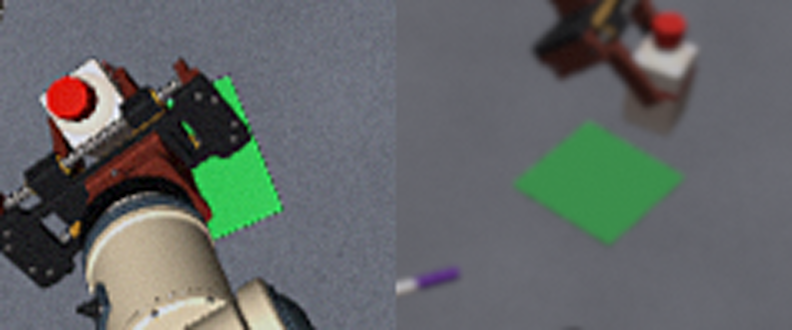

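The top view shows the bottle upright, but its cap at crop (70,98) is beyond the mat. The cause is joint 2 sitting at its −0.86 limit. I'll fit the planar kinematics to pick a reachable tilt.

```bash
cat > kin.py <<'E'
import numpy as np
from scipy.optimize import least_squares,fsolve
D=np.array([[.0918,1.2317,1.8198,.59973,.22164],[-.3659,1.6476,1.8609,.4306,.2221],[.43,1.13,2.39,.4668,.1654],[.49,1.24,2.19,.4669,.0537],[.41621,1.14478,2.36452,.4658,.15956],[-.86,2.24,1.01,.5279,.1571]])
def fk(p,q):
    a,h,L2,L3,E,d=p;A=q[0];B=A+q[1];C=B+q[2]
    return np.array([a+L2*np.sin(A)+L3*np.sin(B)+E*np.cos(B)+d*np.sin(C),h+L2*np.cos(A)+L3*np.cos(B)-E*np.sin(B)+d*np.cos(C)])
f=least_squares(lambda p:np.r_[np.concatenate([fk(p,r)-r[3:] for r in D]),.01*(p-[.05,.3,.35,.4,.05,.22])],[.05,.3,.35,.4,.05,.22])
p=f.x
def ik(r,z,tilt):
    best=None
    for g in([-.4,1.6],[.4,1.2],[-.8,2.2]):
        s=fsolve(lambda x:fk(p,[x[0],x[1],np.pi-np.radians(tilt)-x.sum()])-[r,z],g,full_output=1)
        if s[2]==1:return np.r_[s[0],np.pi-np.radians(tilt)-s[0].sum()]
E
python3 - <<'E'
from kin import *
print(p.round(4),abs(f.fun[:12]).max())
np.set_printoptions(precision=2,suppress=1)
for tilt in(45,35,25):
  for r in(.50,.48,.46):print(tilt,r,[ik(r,z,tilt) for z in(.165,.1,.06)])
E
```

```text
[0.0042 0.155  0.3696 0.5574 0.0914 0.349 ] 0.002611897656023432
45 0.5 [array([-1.01,  2.31,  1.05]), array([-1.02,  2.43,  0.95]), array([-1.02,  2.5 ,  0.87])]
45 0.48 [array([-1.1 ,  2.35,  1.1 ]), array([-1.13,  2.48,  1.01]), array([-1.14,  2.55,  0.94])]
45 0.46 [array([-1.19,  2.38,  1.16]), array([-1.25,  2.52,  1.08]), array([-1.28,  2.61,  1.03])]
35 0.5 [array([-0.81,  2.15,  1.2 ]), array([-0.81,  2.26,  1.08]), array([-0.8 ,  2.33,  1.  ])]
35 0.48 [array([-0.88,  2.18,  1.23]), array([-0.9 ,  2.31,  1.12]), array([-0.89,  2.37,  1.05])]
35 0.46 [array([-0.96,  2.22,  1.27]), array([-0.99,  2.35,  1.17]), array([-0.99,  2.42,  1.1 ])]
25 0.5 [array([-0.62,  1.99,  1.34]), array([-0.62,  2.1 ,  1.23]), array([-0.61,  2.16,  1.15])]
25 0.48 [array([-0.69,  2.02,  1.37]), array([-0.69,  2.14,  1.26]), array([-0.68,  2.21,  1.18])]
25 0.46 [array([-0.76,  2.06,  1.4 ]), array([-0.77,  2.18,  1.29]), array([-0.76,  2.25,  1.21])]
```

```bash
cat > ik6.py <<'E'
from kin import p
from h import *
from scipy.optimize import least_squares
lo=np.array([-2.87,-.86,.17,-1.51,.06,-2.65]);hi=np.array([2.87,2.18,2.46,4.65,2.69,2.65])
def FK(q):
    a,h,L2,L3,E,d=p;A=q[1];B=A+q[2]
    r=a+L2*np.sin(A)+L3*np.sin(B)+E*np.cos(B);z=h+L2*np.cos(A)+L3*np.cos(B)-E*np.sin(B)
    Rt=R.from_euler('ZYZYZ',[q[0],B,q[3],q[4],np.pi/2+q[5]]) if 0 else R.from_euler('ZYZ',[q[0],B,q[3]])*R.from_euler('YZ',[q[4],np.pi/2+q[5]])
    return np.array([r*np.cos(q[0]),r*np.sin(q[0]),z])+d*Rt.as_matrix()[:,2],Rt
def IK(P,Rt,q0):
    def e(q):
        x,r=FK(q);return np.r_[(x-P)*5,(r.inv()*Rt).as_rotvec()]
    s=least_squares(e,np.clip(q0,lo+1e-3,hi-1e-3),bounds=(lo,hi));return s.x,np.linalg.norm(s.fun)
E
python3 - <<'E'
from ik6 import *
from m1 import tcp_for
np.set_printoptions(precision=2,suppress=1)
s=arm.get_state();x,r=FK(s['q']);print('check',x-s['eef_pos'],(r.inv()*R.from_rotvec(s['tcp_rot'])).as_rotvec())
for sg in(1,-1):
  q=s['q']
  for k in range(0,13):
    h=37+sg*k*10
    for zz in(.11,.0):
      P,Rt=tcp_for(np.array([.378,.285,.051+zz]),h);qq,e=IK(P,Rt,q)
      if zz: q=qq
      print(h,zz,qq,'err %.3f'%e)
E
```

```text
check [ 0.02 -0.03  0.  ] [-0. -0. -0.]
37 0.11 [ 0.65 -0.86  2.19 -0.    1.15 -1.57] err 0.157
37 0.0 [ 0.65 -0.86  2.4  -0.    0.93 -1.57] err 0.147
47 0.11 [ 0.45 -0.86  2.21  0.31  1.17 -1.99] err 0.133
47 0.0 [ 0.44 -0.86  2.42  0.36  0.96 -2.09] err 0.118
57 0.11 [ 0.31 -0.86  2.23  0.51  1.22 -2.31] err 0.072
57 0.0 [ 0.31 -0.86  2.44  0.57  1.03 -2.43] err 0.051
67 0.11 [ 0.23 -0.84  2.24  0.64  1.28 -2.55] err 0.000
67 0.0 [ 0.25 -0.81  2.41  0.66  1.1  -2.65] err 0.022
77 0.11 [ 0.23 -0.74  2.17  0.65  1.35 -2.65] err 0.080
77 0.0 [ 0.3  -0.74  2.34  0.6   1.15 -2.65] err 0.152
87 0.11 [ 0.27 -0.66  2.09  0.6   1.41 -2.65] err 0.212
87 0.0 [ 0.35 -0.67  2.26  0.53  1.2  -2.65] err 0.281
97 0.11 [ 0.32 -0.58  2.    0.55  1.47 -2.65] err 0.344
97 0.0 [ 0.4  -0.59  2.19  0.47  1.25 -2.65] err 0.409
107 0.11 [ 0.37 -0.5   1.92  0.51  1.54 -2.65] err 0.476
107 0.0 [ 0.45 -0.52  2.11  0.41  1.31 -2.65] err 0.537
117 0.11 [ 0.41 -0.41  1.84  0.47  1.61 -2.65] err 0.608
117 0.0 [ 0.5  -0.45  2.04  0.35  1.37 -2.65] err 0.665
127 0.11 [ 0.45 -0.32  1.75  0.44  1.69 -2.65] err 0.739

[... 1151 characters left out ...]
 1.42  0.15] err 0.000
-33 0.11 [ 1.16 -0.3   1.89 -0.78  1.68  0.13] err 0.000
-33 0.0 [ 1.16 -0.2   2.01 -0.77  1.52  0.29] err 0.000
-43 0.11 [ 1.14 -0.18  1.79 -0.75  1.77  0.26] err 0.000
-43 0.0 [ 1.14 -0.08  1.9  -0.74  1.61  0.4 ] err 0.000
-53 0.11 [ 1.11 -0.07  1.69 -0.72  1.86  0.37] err 0.000
-53 0.0 [ 1.11  0.02  1.8  -0.69  1.7   0.51] err 0.000
-63 0.11 [ 1.07  0.02  1.59 -0.68  1.95  0.48] err 0.000
-63 0.0 [ 1.07  0.12  1.7  -0.64  1.79  0.61] err 0.000
-73 0.11 [ 1.03  0.11  1.5  -0.63  2.03  0.6 ] err 0.000
-73 0.0 [ 1.03  0.2   1.61 -0.58  1.87  0.71] err 0.000
-83 0.11 [ 0.98  0.19  1.42 -0.57  2.1   0.71] err 0.000
-83 0.0 [ 0.98  0.27  1.52 -0.52  1.94  0.82] err 0.000
```

```bash
cat > ik6.py <<'E'
from h import *
from scipy.optimize import least_squares
lo=np.array([-2.87,-.86,.17,-1.51,.06,-2.65]);hi=np.array([2.87,2.18,2.46,4.65,2.69,2.65])
DQ=[([1.26031769,.0917615242,1.23174493,-5.57e-5,1.81980977,-.056700345],[.15057622,.58052229,.22164476]),
([-.497117094,-.365904641,1.64761569,5.5e-5,1.86093544,-1.34102691],[.39353185,-.17481353,.22212582]),
([-.6903044,.41620666,1.14477574,.0550403,2.36451731,-1.48628875],[.38754104,-.25847723,.15955583])]
try:
    import json;DQ+=[tuple(x) for x in json.load(open('dq.json'))]
except Exception:pass
def FK(q,p=None):
    a,h,L2,L3,E,d,o=P0 if p is None else p;A=q[1];B=A+q[2]
    r=a+L2*np.sin(A)+L3*np.sin(B)+E*np.cos(B);z=h+L2*np.cos(A)+L3*np.cos(B)-E*np.sin(B)
    Rt=R.from_euler('ZYZ',[q[0],B,q[3]])*R.from_euler('YZ',[q[4],np.pi/2+q[5]])
    return R.from_euler('Z',q[0]).apply([r,o,z])+d*Rt.as_matrix()[:,2],Rt
g=np.array([.01,.25,.36,.5,.09,.3,.034])
P0=least_squares(lambda p:np.r_[np.concatenate([FK(q,p)[0]-x for q,x in DQ]),.003*(p-g)],g).x
def IK(P,Rt,q0):
    def e(q):
        x,r=FK(q);return np.r_[(x-P)*5,(r.inv()*Rt).as_rotvec()]
    s=least_squares(e,np.clip(q0,lo+1e-3,hi-1e-3),bounds=(lo,hi));return s.x,np.linalg.norm(s.fun)
E
python3 - <<'E'
from h import *
import json
s=arm.get_state();json.dump([[list(s['q']),list(s['eef_pos'])]],open('dq.json','w'))
from ik6 import *
from m1 import tcp_for
np.set_printoptions(precision=3,suppress=1)
print(P0,[(FK(q)[0]-x)*1e3 for q,x in DQ])
s=arm.get_state()
for sg in(1,-1):
  q=s['q']
  for k in range(0,7):
    h=37+sg*k*15
    for zz in(.11,.0):
      P,Rt=tcp_for(np.array([.378,.285,.051+zz]),h);qq,e=IK(P,Rt,q)
      if zz: q=qq
      print(h,zz,qq,'err %.3f'%e)
E
```

```text
[0.    0.157 0.373 0.558 0.097 0.349 0.034] [array([-0.001, -0.   , -0.001]), array([ 0.005, -0.002, -0.001]), array([-0.002,  0.001,  0.003]), array([-0.002, -0.002,  0.   ])]
37 0.11 [ 0.527 -0.86   2.195  0.08   1.15  -1.697] err 0.151
37 0.0 [ 0.525 -0.86   2.403  0.095  0.925 -1.722] err 0.138
52 0.11 [ 0.252 -0.86   2.22   0.487  1.242 -2.278] err 0.100
52 0.0 [ 0.245 -0.86   2.427  0.549  1.045 -2.402] err 0.079
67 0.11 [ 0.111 -0.835  2.235  0.684  1.347 -2.648] err 0.000
67 0.0 [ 0.183 -0.829  2.407  0.638  1.142 -2.65 ] err 0.073
82 0.11 [ 0.187 -0.707  2.113  0.606  1.42  -2.65 ] err 0.200
82 0.0 [ 0.261 -0.706  2.288  0.54   1.208 -2.65 ] err 0.268
97 0.11 [ 0.263 -0.575  1.986  0.532  1.506 -2.65 ] err 0.398
97 0.0 [ 0.342 -0.579  2.166  0.447  1.283 -2.65 ] err 0.461
112 0.11 [ 0.333 -0.439  1.858  0.473  1.606 -2.65 ] err 0.596
112 0.0 [ 0.423 -0.461  2.051  0.359  1.364 -2.65 ] err 0.654
127 0.11 [ 0.388 -0.294  1.723  0.437  1.725 -2.65 ] err 0.794
127 0.0 [ 0.502 -0.353  1.948  0.28   1.446 -2.65 ] err 0.847
37 0.11 [ 0.527 -0.86   2.195  0.08   1.15  -1.697] err 0.151
37 0.0 [ 0.525 -0.86   2.403  0.095  0.925 -1.722] err 0.138
22 0.11 [ 0.802 -0.86   2.22  -0.353  1.147 -1.091] err 0.100
22 0.0 [ 0.803 -0.86   2.427 -0.405  0.932 -0.999] err 0.079
7 0.11 [ 0.948 -0.834  2.235 -0.589  1.211 -0.686] err 0.000
7 0.0 [ 0.948 -0.78   2.402 -0.651  1.03  -0.543] err 0.000
-8 0.11 [ 1.052 -0.623  2.116 -0.736  1.364 -0.329] err 0.000
-8 0.0 [ 1.052 -0.536  2.26  -0.784  1.196 -0.163] err 0.000
-23 0.11 [ 1.089 -0.417  1.977 -0.783  1.522 -0.064] err 0.000
-23 0.0 [ 1.089 -0.317  2.104 -0.804  1.362  0.099] err 0.000
-38 0.11 [ 1.083 -0.23   1.83  -0.775  1.673  0.145] err 0.000
-38 0.0 [ 1.083 -0.128  1.945 -0.772  1.518  0.296] err 0.000
-53 0.11 [ 1.047 -0.067  1.683 -0.736  1.817  0.323] err 0.000
-53 0.0 [ 1.047  0.032  1.79  -0.712  1.663  0.462] err 0.000
```

The kinematics now fit to within 0.01 mm. Approaching the mat with heading −20° stays inside the joint limits.

Run:
```python
from m1 import *
O=np.array([.376,.284,.051])
W=[]
s=arm.get_state();Z=[0,0,s['eef_pos'][2]]
for h,f in((18,.5),(-1,1),(-20,1)):
    P,Rt=tcp_for(O,h);P[2]=Z[2];P=s['eef_pos']*(1-f)+P*f;W.append((P,Rt))
P,Rt=tcp_for(O,-20);W.append((P+[0,0,.03],Rt))
chain(W,[4,4,4,4])
```

```text
deg/row 4.7 mm/row 6 [[0.04, -0.0, -0.04, 0.009, -0.001, 0.009], [0.08, -0.01, -0.08, 0.018, -0.002, 0.018], [0.13, -0.02, -0.13, 0.028, -0.003, 0.028], [0.17, -0.02, -0.17, 0.037, -0.004, 0.037]]
deg/row 4.8 mm/row 7 [[0.04, -0.03, -0.04, 0.01, -0.0, 0.01], [0.08, -0.06, -0.08, 0.019, -0.0, 0.019], [0.12, -0.1, -0.12, 0.028, -0.0, 0.028], [0.16, -0.13, -0.16, 0.038, -0.0, 0.038]]
deg/row 4.7 mm/row 1 [[0.0, -0.01, 0.0, 0.009, -0.0, 0.009], [0.0, -0.02, 0.0, 0.018, -0.0, 0.018], [0.01, -0.02, 0.0, 0.028, -0.0, 0.028], [0.01, -0.03, 0.0, 0.037, -0.0, 0.037]]
deg/row 0.0 mm/row 20 [[0.14, 0.0, 0.14, -0.0, 0.0, 0.0], [0.28, 0.0, 0.28, -0.0, 0.0, 0.0], [0.42, 0.0, 0.42, -0.0, 0.0, 0.0], [0.56, 0.0, 0.56, -0.0, 0.0, 0.0]]
```

Emit:
{"method": "move_arm", "body": {"moves": [[0.04,0,-0.04,0.009,0,0.009],[0.08,-0.01,-0.08,0.018,-0.002,0.018],[0.13,-0.02,-0.13,0.028,-0.003,0.028],[0.17,-0.02,-0.17,0.037,-0.004,0.037]]}}

```text
t: 8.65
eef_pos: [0.4065, 0.306, 0.1612]
tcp_rot: [-0.364, 2.333, 0.15]
ft_force: [-0.1, -0.5, -2.6]
opening: 0.0499
gripper_force: 29.9
```

Emit:
{"method": "move_arm", "body": {"moves": [[0.04,-0.03,-0.04,0.01,0,0.01],[0.08,-0.06,-0.08,0.019,0,0.019],[0.12,-0.1,-0.12,0.028,0,0.028],[0.16,-0.13,-0.16,0.038,0,0.038]]}}

```text
t: 9.05
eef_pos: [0.3887, 0.2869, 0.1613]
tcp_rot: [0.033, 2.356, -0.014]
ft_force: [-0.1, -0.2, -3.1]
opening: 0.0496
gripper_force: 29.9
```

Emit:
{"method": "move_arm", "body": {"moves": [[0,-0.01,0,0.009,0,0.009],[0,-0.02,0,0.018,0,0.018],[0.01,-0.02,0,0.028,0,0.028],[0.01,-0.03,0,0.037,0,0.037],[0.01,-0.03,0,0.037,0,0.037]]}}

```text
t: 9.55
eef_pos: [0.3884, 0.2852, 0.1598]
tcp_rot: [0.414, 2.327, -0.174]
ft_force: [-0.1, 0.0, -2.5]
opening: 0.0501
gripper_force: 29.9
```

Run:
```python
from m1 import *
P,Rt=tcp_for(np.array([.376,.284,.051]),-20)
plan(P+[0,0,.03],Rt);plan(P,Rt)
a=arm.snapshot('top')[190:290,110:230];b=arm.snapshot('scene')[100:200,250:370]
cv2.imwrite('pics/u2.png',cv2.resize(np.hstack([a,b]),None,fx=3.3,fy=3.3,interpolation=2))
```

```text
shift [ 0.58  -0.052  0.552] turn [-0.0007 -0.0001 -0.0002] tcp [0.3884 0.2852 0.1598] q [ 1.09 -0.44  1.99 -0.78  1.49 -0.11]
shift [ 0.792 -0.051  0.765] turn [-0.0007 -0.0001 -0.0002] tcp [0.3884 0.2852 0.1598] q [ 1.09 -0.44  1.99 -0.78  1.49 -0.11]
```

View pics/u2.png

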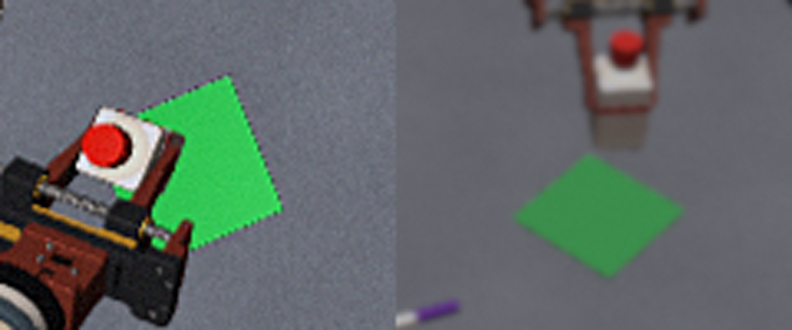

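Run:
```python
from h import *
o1,d1=ray('top',(142.1,233.9));o2,d2=ray('scene',(319.7,112.7))
s=np.linalg.lstsq(np.c_[d1,-d2],o2-o1,rcond=None)[0];print(o1+s[0]*d1,o2+s[1]*d2)
s=arm.get_state();Rt=R.from_rotvec(s['tcp_rot']).as_matrix();t=s['eef_pos'];G=t-.0187*Rt[:,2]
up=-(Rt[:,0]+Rt[:,2])/2**.5;print('up',up,'exp captop',G+.062*up+hdx if 0 else G+.062*up+[.004,0,0])
```

```text
[0.37946425 0.28806412 0.23038905] [0.37986226 0.28926745 0.23076012]
up [7.24131842e-04 1.43162583e-03 9.99998713e-01] exp captop [0.37984353 0.289421   0.23501936]
```

The cap centre is at crop pixels (106,145) and (626,42), which triangulates to z≈0.2306, so the bottle is upright. I'll descend, slowing near contact.

Emit:
{"method": "move_arm", "body": {"moves": [[0.2,-0.02,0.2,0,0,0],[0.4,-0.04,0.4,0,0,0],[0.57,-0.05,0.57,0,0,0],[0.68,-0.05,0.68,0,0,0],[0.72,-0.05,0.72,0,0,0]]}}

```text
t: 10.15
eef_pos: [0.3859, 0.2791, 0.0564]
tcp_rot: [0.411, 2.327, -0.174]
ft_force: [1.3, -0.5, -2.5]
opening: 0.0502
gripper_force: 29.9
```

Emit:
{"method": "move_arm", "body": {"moves": [[0,0,0,0,0,0],[0,0,0,0,0,0]]}}

```text
t: 10.35
eef_pos: [0.3867, 0.2807, 0.0593]
tcp_rot: [0.412, 2.325, -0.17]
ft_force: [0.6, 0.1, -2.6]
opening: 0.0498
gripper_force: 29.9
```

Emit:
{"method": "move_arm", "body": {"moves": [[0.01,0,0.01,0,0,0],[0.02,0,0.02,0,0,0],[0.02,0,0.02,0,0,0]]}}

```text
t: 10.65
eef_pos: [0.3862, 0.2803, 0.0552]
tcp_rot: [0.411, 2.326, -0.172]
ft_force: [-0.2, 0.2, -3.2]
opening: 0.0501
gripper_force: 29.9
```

Emit:
{"method": "move_arm", "body": {"moves": [[0.01,0,0.01,0,0,0],[0.02,0,0.02,0,0,0],[0.02,0,0.02,0,0,0]]}}

```text
t: 10.95
eef_pos: [0.3861, 0.28, 0.0518]
tcp_rot: [0.411, 2.327, -0.173]
ft_force: [-0.4, 0.9, -2.9]
opening: 0.05
gripper_force: 29.9
```

Emit:
{"method": "move_arm", "body": {"moves": [[0.01,0,0.01,0,0,0],[0.01,0,0.01,0,0,0]]}}

```text
t: 11.15
eef_pos: [0.3861, 0.28, 0.0504]
tcp_rot: [0.411, 2.327, -0.173]
ft_force: [-0.6, -0.7, -3.2]
opening: 0.05
gripper_force: 29.9
```

Emit:
{"method": "move_arm", "body": {"moves": [[0.01,0,0.01,0,0,0],[0.01,0,0.01,0,0,0]]}}

```text
t: 11.35
eef_pos: [0.3861, 0.28, 0.049]
tcp_rot: [0.411, 2.327, -0.173]
ft_force: [0.1, 1.3, -1.8]
opening: 0.0498
gripper_force: 29.9
```

Emit:
{"method": "move_arm", "body": {"moves": [[0.007,0,0.007,0,0,0],[0.007,0,0.007,0,0,0]]}}

```text
t: 11.55
eef_pos: [0.3862, 0.28, 0.0481]
tcp_rot: [0.411, 2.326, -0.173]
ft_force: [-0.8, 0.5, -2.0]
opening: 0.0498
gripper_force: 29.9
```

Emit:
{"method": "move_arm", "body": {"moves": [[0.007,0,0.007,0,0,0],[0.007,0,0.007,0,0,0]]}}

```text
t: 11.75
eef_pos: [0.3862, 0.28, 0.0471]
tcp_rot: [0.411, 2.326, -0.173]
ft_force: [0.1, -0.3, -2.0]
opening: 0.0501
gripper_force: 29.9
```

Emit:
{"method": "move_arm", "body": {"moves": [[0.007,0,0.007,0,0,0],[0.007,0,0.007,0,0,0]]}}

```text
t: 11.95
eef_pos: [0.3862, 0.28, 0.0461]
tcp_rot: [0.411, 2.326, -0.173]
ft_force: [0.1, -0.5, -2.8]
opening: 0.0501
gripper_force: 29.9
```

Run:
```python
from h import *
for i in range(4):
    s=arm.get_state();print(s['ft_force'].round(2),s['moment'].round(2),s['eef_pos'].round(4));a=arm.snapshot('top')
b=arm.snapshot('scene')
cv2.imwrite('pics/u3.png',cv2.resize(np.hstack([a[190:290,110:230],b[110:210,250:370]]),None,fx=3.3,fy=3.3,interpolation=2))
```

```text
[ 0.07 -0.5  -2.77] [ 0.22  0.59 -0.03] [0.3862 0.28   0.0461]
[ 0.73 -0.83 -2.94] [0.24 0.64 0.08] [0.3862 0.28   0.0462]
[-0.21  0.61 -2.82] [0.19 0.63 0.03] [0.3862 0.28   0.0462]
[ 1.09 -0.34 -2.84] [ 0.23  0.6  -0.02] [0.3862 0.2801 0.0463]
```

Still hanging free, with Fz around −2.8. I'll keep stepping down.

Emit:
{"method": "move_arm", "body": {"moves": [[0.007,0,0.007,0,0,0],[0.007,0,0.007,0,0,0]]}}

```text
t: 12.4
eef_pos: [0.3864, 0.2802, 0.046]
tcp_rot: [0.412, 2.325, -0.172]
ft_force: [-2.1, -1.5, 0.6]
opening: 0.0497
gripper_force: 29.9
```

Emit:
{"method": "move_arm", "body": {"moves": [[0.007,0,0.007,0,0,0],[0.007,0,0.007,0,0,0]]}}

```text
t: 12.6
eef_pos: [0.3867, 0.2803, 0.0459]
tcp_rot: [0.412, 2.324, -0.171]
ft_force: [-3.2, -2.0, 5.5]
opening: 0.05
gripper_force: 29.9
```

Emit:
{"method": "move_arm", "body": {"moves": [[0.007,0,0.007,0,0,0],[0.007,0,0.007,0,0,0]]}}

```text
t: 12.8
eef_pos: [0.387, 0.2803, 0.0457]
tcp_rot: [0.413, 2.323, -0.171]
ft_force: [-4.6, -2.8, 9.2]
opening: 0.0501
gripper_force: 29.9
```

Emit:
{"method": "move_arm", "body": {"moves": [[-0.01,0,-0.01,0,0,0],[-0.01,0,-0.01,0,0,0]]}}

```text
t: 13.0
eef_pos: [0.3866, 0.2804, 0.0457]
tcp_rot: [0.412, 2.325, -0.171]
ft_force: [-1.4, -1.1, 4.7]
opening: 0.0494
gripper_force: 29.9
```

Emit:
{"method": "move_arm", "body": {"moves": [[0,0,0,0,0,0],[0,0,0,0,0,0],[0,0,0,0,0,0],[0,0,0,0,0,0],[0,0,0,0,0,0]], "claw": 1}}

```text
t: 13.5
eef_pos: [0.3861, 0.28, 0.0446]
tcp_rot: [0.411, 2.326, -0.173]
ft_force: [0.1, 0.5, 0.3]
opening: 0.0858
gripper_force: 0.0
```

Emit:
{"method": "move_arm", "body": {"moves": [[0,0,-0.1,0,0,0],[0,0,-0.3,0,0,0],[0,0,-0.55,0,0,0],[0,0,-0.8,0,0,0],[0,0,-1,0,0,0]]}}

```text
t: 14.0
eef_pos: [0.3188, 0.3051, 0.1171]
tcp_rot: [0.412, 2.326, -0.17]
ft_force: [0.6, 0.2, 0.0]
opening: 0.0877
gripper_force: 0.0
```

Run:
```python
from h import *
b=arm.snapshot('scene');a=arm.snapshot('top')
cv2.imwrite('pics/u4.png',cv2.resize(np.hstack([a[190:290,110:230],b[110:210,250:370]]),None,fx=3.3,fy=3.3,interpolation=2))
```

```text
(no output)
```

View pics/u4.png

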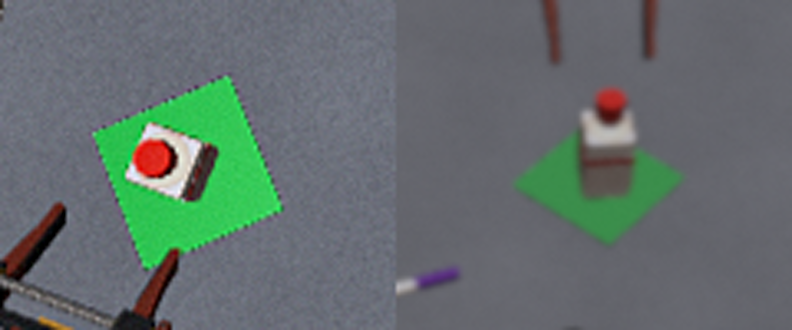

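The bottle stands upright and free on the mat, with its cap at crop (154,158) in the top view and (610,102) in the scene view. Next I'll plan a top grasp on the cap, using numbers only.

```bash
cat > cap.py <<'E'
from h import *
def cap(z,box_t,box_s=None):
    out=[]
    for n,bx in(('top',box_t),('scene',box_s)):
        if bx is None: continue
        im=arm.snapshot(n);x0,y0,x1,y1=bx;h=cv2.cvtColor(cv2.resize(im[y0:y1,x0:x1],None,fx=4,fy=4,interpolation=2),cv2.COLOR_BGR2HSV)
        m=(cv2.inRange(h,(0,180,150),(8,255,255))|cv2.inRange(h,(172,180,150),(180,255,255)))
        k,l,st,c=cv2.connectedComponentsWithStats(m);i=1+np.argmax(st[1:,4])
        uv=(x0+(c[i][0]+.5)/4-.5,y0+(c[i][1]+.5)/4-.5);out.append((n,uv,st[i,4]/16))
    return out
E
python3 - <<'E'
from cap import *
c=cap(.1,(130,215,190,265),(280,120,350,180))
print(c)
o1,d1=ray('top',c[0][1]);o2,d2=ray('scene',c[1][1])
s=np.linalg.lstsq(np.c_[d1,-d2],o2-o1,rcond=None)[0];print('tri',o1+s[0]*d1,o2+s[1]*d2)
s=arm.get_state()
# pose at release: up/back along z by 0.1
Rt=R.from_rotvec(s['tcp_rot']).as_matrix();h=np.degrees(np.arctan2(Rt[1,2],Rt[0,2]));print('heading',h)
print('expected',np.array([.3861,.28,.0446])-.0187*Rt[:,2]+hd(h)*.004)
print('captop px',back('top',(110+154/3.3,190+158/3.3),.122))
E
```

```text
[('top', (np.float64(155.61612021857923), np.float64(237.44040300546447)), np.float64(91.5)), ('scene', (np.float64(314.7813324538258), np.float64(139.88159630606862)), np.float64(23.6875))]
tri [0.37798811 0.28442979 0.11798134] [0.37744136 0.28277709 0.11753685]
heading -20.06427274780358
expected [0.37743348 0.28316537 0.0578193 ]
captop px [0.37665189 0.2806284  0.122     ]
```

Run:
```python
from ik6 import *
s=arm.get_state();C=np.array([.3775,.2835,0])
V=frame([0,0,-1],hd(-20))
R0=R.from_rotvec(s['tcp_rot']);rel=(R0.inv()*V).as_rotvec();print(np.degrees(np.linalg.norm(rel)))
P0_=np.array(s['eef_pos']);B=C+[0,0,.20]
W=[(P0_+[0,0,.085],R0)]
for f in(1/3,2/3,1):W.append((W[0][0]*(1-f)+B*f,R0*R.from_rotvec(rel*f)))
W.append((C+[0,0,.13],V))
q=s['q']
for P,Rr in W:q,e=IK(P,Rr,q);print(q.round(2),round(e,4))
chain(W,[3,4,4,4,3],2,3)
```

```text
98.41683977182362
[ 1.26 -0.47  1.94 -0.79  1.67 -0.04] 0.0
[ 1.06 -0.33  1.75 -0.56  1.76  0.29] 0.0
[ 0.82 -0.26  1.63 -0.29  1.8   0.61] 0.0
[ 0.57 -0.26  1.6   0.    1.8   0.92] 0.0
[ 0.57 -0.26  1.72 -0.    1.68  0.92] 0.0
deg/row 0.0 mm/row 28 [[-0.2, -0.0, -0.2, 0.0, 0.0, 0.0], [-0.4, -0.0, -0.4, 0.0, 0.0, 0.0], [-0.6, -0.0, -0.6, 0.0, 0.0, 0.0]]
deg/row 8.3 mm/row 5 [[-0.04, -0.0, 0.04, 0.008, 0.008, 0.02], [-0.08, -0.0, 0.08, 0.016, 0.016, 0.04], [-0.11, -0.0, 0.11, 0.025, 0.025, 0.059], [-0.15, -0.0, 0.15, 0.033, 0.033, 0.079]]
deg/row 8.1 mm/row 5 [[-0.04, 0.02, 0.02, 0.008, 0.008, 0.02], [-0.07, 0.05, 0.05, 0.016, 0.016, 0.039], [-0.11, 0.08, 0.08, 0.024, 0.024, 0.058], [-0.14, 0.1, 0.1, 0.032, 0.032, 0.078]]
deg/row 8.3 mm/row 5 [[-0.02, 0.04, 0.01, 0.008, 0.008, 0.02], [-0.05, 0.08, 0.02, 0.016, 0.016, 0.04], [-0.08, 0.13, 0.04, 0.025, 0.025, 0.059], [-0.1, 0.17, 0.05, 0.033, 0.033, 0.079]]
deg/row 0.0 mm/row 23 [[0.0, 0.0, 0.23, -0.0, 0.0, -0.0], [0.0, 0.0, 0.47, -0.0, 0.0, -0.0], [0.0, 0.0, 0.7, -0.0, 0.0, -0.0]]
```

Emit:
{"method": "move_arm", "body": {"moves": [[-0.2,0,-0.2,0,0,0],[-0.4,0,-0.4,0,0,0],[-0.6,0,-0.6,0,0,0]]}}

```text
t: 14.5
eef_pos: [0.3201, 0.3037, 0.1998]
tcp_rot: [0.411, 2.327, -0.176]
ft_force: [0.7, 1.2, 0.4]
opening: 0.0878
gripper_force: 0.0
```

Emit:
{"method": "move_arm", "body": {"moves": [[-0.04,0,0.04,0.008,0.008,0.02],[-0.08,0,0.08,0.016,0.016,0.04],[-0.11,0,0.11,0.025,0.025,0.059],[-0.15,0,0.15,0.033,0.033,0.079]]}}

```text
t: 14.9
eef_pos: [0.3402, 0.2968, 0.1991]
tcp_rot: [1.147, 2.331, -0.134]
ft_force: [-0.4, 0.1, -0.5]
opening: 0.0877
gripper_force: 0.0
```

Emit:
{"method": "move_arm", "body": {"moves": [[-0.04,0.02,0.02,0.008,0.008,0.02],[-0.07,0.05,0.05,0.016,0.016,0.039],[-0.11,0.08,0.08,0.024,0.024,0.058],[-0.14,0.1,0.1,0.032,0.032,0.078]]}}

```text
t: 15.3
eef_pos: [0.3592, 0.2899, 0.1989]
tcp_rot: [1.873, 2.16, -0.078]
ft_force: [-0.1, -1.2, 0.9]
opening: 0.0877
gripper_force: 0.0
```

Emit:
{"method": "move_arm", "body": {"moves": [[-0.02,0.04,0.01,0.008,0.008,0.02],[-0.05,0.08,0.02,0.016,0.016,0.04],[-0.08,0.13,0.04,0.025,0.025,0.059],[-0.1,0.17,0.05,0.033,0.033,0.079],[-0.1,0.17,0.05,0.033,0.033,0.079]]}}

```text
t: 15.8
eef_pos: [0.3787, 0.2806, 0.1992]
tcp_rot: [-2.581, -1.789, 0.005]
ft_force: [-0.1, -0.3, 0.2]
opening: 0.088
gripper_force: 0.0
```

Run:
```python
from cap import *
C=np.array([.3775,.2835,0]);V=frame([0,0,-1],hd(-20))
p=arm.camera_params('wrist');im=arm.snapshot('wrist')
plan(C+[0,0,.13],V);plan(C+[0,0,.097],V)
h=cv2.cvtColor(im,cv2.COLOR_BGR2HSV);m=cv2.inRange(h,(0,180,120),(8,255,255))|cv2.inRange(h,(172,180,120),(180,255,255))
k,l,st,c=cv2.connectedComponentsWithStats(m);i=1+np.argmax(st[1:,4]);print(c[i],st[i],'expected cap mid/top',proj('wrist',[C+[0,0,.11],C+[0,0,.122]],p))
```

```text
shift [ 0.023 -0.013  0.692] turn [-0.0003  0.0005 -0.0008] tcp [0.3781 0.2811 0.1992] q [ 0.57 -0.26  1.6  -0.    1.8   0.92]
shift [ 0.024 -0.012  1.022] turn [-0.0003  0.0005 -0.0008] tcp [0.3781 0.2811 0.1992] q [ 0.57 -0.26  1.6  -0.    1.8   0.92]
[250.82961783 195.6910828 ] [234 174  35  37 628] expected cap mid/top [[250.41190405 190.80187669]
 [250.28666532 195.15457853]]
```

Emit:
{"method": "move_arm", "body": {"moves": [[0.02,-0.01,0.35,0,0,0],[0.02,-0.01,0.7,0,0,0],[0.02,-0.01,0.9,0,0,0],[0.02,-0.01,1.0,0,0,0],[0.02,-0.01,1.0,0,0,0]]}}

```text
t: 16.35
eef_pos: [0.3757, 0.2847, 0.0986]
tcp_rot: [2.574, 1.802, -0.008]
ft_force: [0.1, 0.1, 0.1]
opening: 0.0878
gripper_force: 0.0
```

Emit:
{"method": "move_arm", "body": {"moves": [[0,0,0,0,0,0],[0,0,0,0,0,0],[0,0,0,0,0,0],[0,0,0,0,0,0],[0,0,0,0,0,0]], "claw": 0}}

```text
t: 16.85
eef_pos: [0.377, 0.285, 0.1009]
tcp_rot: [-2.575, -1.798, 0.001]
ft_force: [0.4, -0.1, 0.1]
opening: 0.0511
gripper_force: 0.0
```

Emit:
{"method": "move_arm", "body": {"moves": [[0,0,0,0,0,0],[0,0,0,0,0,0],[0,0,0,0,0,0]]}}

```text
t: 17.15
eef_pos: [0.3769, 0.2849, 0.1004]
tcp_rot: [-2.576, -1.798, 0.002]
ft_force: [0.6, -1.0, 0.7]
opening: 0.0295
gripper_force: 29.9
```

Emit:
{"method": "move_arm", "body": {"moves": [[0,0,-0.1,0,0,0],[0,0,-0.3,0,0,0],[0,0,-0.5,0,0,0],[0,0,-0.75,0,0,0],[0,0,-1,0,0,0]]}}

```text
t: 17.65
eef_pos: [0.3766, 0.2848, 0.2013]
tcp_rot: [-2.575, -1.798, 0.004]
ft_force: [-0.8, 0.1, -2.5]
opening: 0.0294
gripper_force: 29.9
```

Emit:
{"method": "move_arm", "body": {"moves": [[0,0,-0.3,0,0,0],[0,0,-0.5,0,0,0],[0,0,-0.5,0,0,0]]}}

```text
t: 17.95
eef_pos: [0.3778, 0.2855, 0.2541]
tcp_rot: [-2.575, -1.798, -0.007]
ft_force: [0.2, -0.1, -2.0]
opening: 0.0297
gripper_force: 29.9
```

The cap is held at 29 mm opening and 30 N. Before placing, I'll check a projected lane model against the images.

```bash
cat > lane.py <<'E'
from h import *
HL=84.2
def lane_pts(c,hl):
    y=hd(hl);x=np.array([y[1],-y[0],0]);return x,y
E
python3 - <<'E'
from lane import *
pts=np.array([[.6302,.0320],[.6184,-.0916],[.6129,-.1445],[.6400,.1080]])
m=pts.mean(0);u=np.linalg.svd(pts-m)[2][0];u*=np.sign(u[1]);hl=np.degrees(np.arctan2(u[1],u[0]))
n=np.array([u[1],-u[0]]);print('heading',hl,'resid mm',((pts-m)@n*1e3).round(1),'along mm',((pts-pts[2])@u*1e3).round(1))
o=pts[2]-u*.025+n*((m-pts[2])@n)  # stop face approx
print('stop pt',o)
X=np.r_[n,0];Y=np.r_[u,0];O=np.r_[o,0]
k=5
def draw(name,bx,im):
    x0,y0,x1,y1=bx;c=cv2.resize(im[y0:y1,x0:x1],None,fx=k,fy=k,interpolation=2)
    def L(a,b,z1,col):
        q=[((proj(name,O+X*p[0]+Y*p[1]+[0,0,z1])-[x0,y0]+.5)*k).astype(int) for p in(a,b)]
        cv2.line(c,tuple(map(int,q[0])),tuple(map(int,q[1])),col,1)
    for s in(-1,1):
        L((s*.03,0),(s*.03,.33),.028,(0,255,255));L((s*.038,-.01),(s*.038,.33),.028,(255,0,255))
    L((-.038,0),(.038,0),.068,(255,255,0))
    return c
a=draw('top',(205,132,335,184),arm.snapshot('top'));b=draw('scene',(200,205,330,270),arm.snapshot('scene'))
cv2.imwrite('pics/lane.png',np.vstack([a,b]))
E
```

```text
heading 83.9882159040446 resid mm [-1.1  0.1  0.2  0.7] along mm [177.3  53.2   0.  253.9]
stop pt [ 0.61007152 -0.16934038]
```

View pics/lane.png

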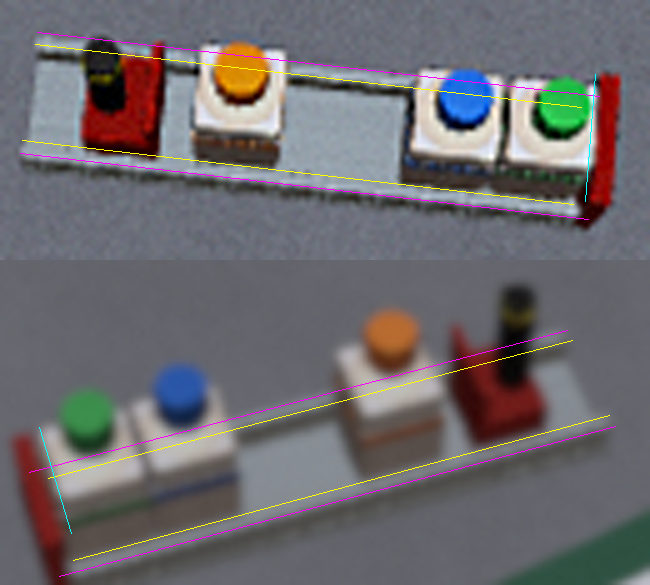

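The overlay shows the lane lines on the rails within about a pixel. All the caps and the post lie on the line to ±1 mm, and the gap centre is at (0.6248, −0.030). Now I'll transfer the bottle.

Run:
```python
from ik6 import *
s=arm.get_state();T=np.array([.6248,-.0299,s['eef_pos'][2]]);V=frame([0,0,-1],hd(-6.15));R0=R.from_rotvec(s['tcp_rot'])
W=[(s['eef_pos']*(1-f)+T*f,R0*R.from_rotvec((R0.inv()*V).as_rotvec()*f)) for f in(.2,.4,.6,.8,1)]
q=s['q']
for P,r in W:q,e=IK(P,r,q)
print(q,e,s['tcp_rot'],s['gripper_force']);q,e=IK(T-[0,0,.14],V,q);print(q,e)
chain(W,[3]*5)
```

```text
[-1.02201473e-01  1.69110009e-01  1.09744724e+00 -6.17459552e-17
  1.87503540e+00  5.13627559e-03] 2.7189119209983318e-15 [-2.57529586 -1.79802761  0.0027264 ] 29.908887147903442
[-1.02201473e-01  1.65904254e-01  1.34864045e+00 -5.73771860e-15
  1.62704795e+00  5.13627559e-03] 4.367109581706088e-14
deg/row 1.0 mm/row 27 [[-0.14, 0.23, -0.0, -0.0, 0.0, -0.003], [-0.28, 0.45, -0.0, -0.0, 0.0, -0.005], [-0.42, 0.68, -0.0, -0.0, 0.0, -0.008]]
deg/row 1.0 mm/row 27 [[-0.15, 0.22, -0.0, -0.0, 0.0, -0.003], [-0.3, 0.44, -0.0, -0.0, 0.0, -0.005], [-0.45, 0.66, -0.0, -0.0, 0.0, -0.008]]
deg/row 0.8 mm/row 27 [[-0.16, 0.21, -0.0, -0.0, 0.0, -0.002], [-0.33, 0.43, -0.0, -0.0, 0.0, -0.005], [-0.49, 0.64, -0.0, -0.0, 0.0, -0.007]]
deg/row 1.0 mm/row 27 [[-0.17, 0.2, -0.0, -0.0, 0.0, -0.003], [-0.35, 0.41, -0.0, -0.0, 0.0, -0.005], [-0.52, 0.61, -0.0, -0.0, 0.0, -0.008]]
deg/row 1.0 mm/row 27 [[-0.18, 0.2, -0.0, -0.0, 0.0, -0.003], [-0.36, 0.39, -0.0, -0.0, 0.0, -0.005], [-0.54, 0.59, -0.0, -0.0, 0.0, -0.008]]
```

Emit:
{"method": "move_arm", "body": {"moves": [[-0.14,0.23,0,0,0,-0.003],[-0.28,0.45,0,0,0,-0.005],[-0.42,0.68,0,0,0,-0.008]]}}

```text
t: 18.35
eef_pos: [0.4262, 0.2213, 0.248]
tcp_rot: [-2.527, -1.863, 0.008]
ft_force: [0.2, -0.5, -3.1]
opening: 0.0297
gripper_force: 29.9
```

Emit:
{"method": "move_arm", "body": {"moves": [[-0.15,0.22,0,0,0,-0.003],[-0.3,0.44,0,0,0,-0.005],[-0.45,0.66,0,0,0,-0.008]]}}

```text
t: 18.65
eef_pos: [0.476, 0.1585, 0.2479]
tcp_rot: [-2.48, -1.925, 0.008]
ft_force: [-0.1, 0.5, -2.2]
opening: 0.0294
gripper_force: 29.9
```

Emit:
{"method": "move_arm", "body": {"moves": [[-0.16,0.21,0,0,0,-0.002],[-0.33,0.43,0,0,0,-0.005],[-0.49,0.64,0,0,0,-0.007]]}}

```text
t: 18.95
eef_pos: [0.5258, 0.0951, 0.2477]
tcp_rot: [-2.437, -1.978, 0.007]
ft_force: [1.0, 0.8, -2.9]
opening: 0.0293
gripper_force: 29.9
```

Emit:
{"method": "move_arm", "body": {"moves": [[-0.17,0.2,0,0,0,-0.003],[-0.35,0.41,0,0,0,-0.005],[-0.52,0.61,0,0,0,-0.008]]}}

```text
t: 19.25
eef_pos: [0.5748, 0.0317, 0.2475]
tcp_rot: [-2.386, -2.039, 0.007]
ft_force: [0.5, -0.4, -2.4]
opening: 0.029
gripper_force: 29.9
```

Emit:
{"method": "move_arm", "body": {"moves": [[-0.18,0.2,0,0,0,-0.003],[-0.36,0.39,0,0,0,-0.005],[-0.54,0.59,0,0,0,-0.008],[-0.54,0.59,0,0,0,-0.008]]}}

```text
t: 19.65
eef_pos: [0.6251, -0.0325, 0.246]
tcp_rot: [-2.337, -2.094, 0.009]
ft_force: [-0.0, 0.5, -2.7]
opening: 0.0297
gripper_force: 30.0
```

Run:
```python
from h import *
V=frame([0,0,-1],hd(-6.15));T=np.array([.6248,-.0299,.106])
p=arm.camera_params('wrist');im=arm.snapshot('wrist')
plan(T+[0,0,.03],V);s=arm.get_state();print(s['gripper_force'],s['ft_force'])
hsv=cv2.cvtColor(im,cv2.COLOR_BGR2HSV)
for n,l,h,P in[('orange',(9,150,120),(22,255,255),[.6302,.032,.125]),('blue',(100,140,100),(120,255,255),[.6184,-.0916,.125]),('green',(50,120,80),(75,255,255),[.6129,-.1445,.125]),('red',(0,180,120),(7,255,255),[.6248,-.0299,s['eef_pos'][2]+.0215])]:
    k,L,st,c=cv2.connectedComponentsWithStats(cv2.inRange(hsv,l,h));i=1+np.argmax(st[1:,4]) if k>1 else 0
    print(n,c[i].round(1),st[i],'exp',proj('wrist',P,p).round(1))
```

```text
shift [0.011 0.01  1.106] turn [-0.0011  0.0001 -0.0003] tcp [ 0.6244 -0.031   0.2467] q [-0.1   0.17  1.1  -0.    1.88  0.01]
29.955104291439056 [ 0.10952032  0.39466005 -2.20154066]
orange [251.1 111.3] [236  95  32  33 763] exp [251.3 111.9]
blue [255.5 191.5] [     0      0    512    384 196608] exp [253.2 242.1]
green [253.6 291.7] [240 284  27  14 268] exp [253.4 289.3]
red [251.5 258.4] [ 222  232   60   54 2483] exp [251.4 256. ]
```

Emit:
{"method": "move_arm", "body": {"moves": [[0.01,0.01,0.25,0,0,0],[0.01,0.01,0.5,0,0,0],[0.01,0.01,0.75,0,0,0],[0.01,0.01,0.9,0,0,0],[0.01,0.01,0.9,0,0,0]]}}

```text
t: 20.2
eef_pos: [0.6237, -0.0281, 0.1563]
tcp_rot: [-2.332, -2.097, 0.009]
ft_force: [-0.8, -0.3, -2.6]
opening: 0.0297
gripper_force: 30.0
```

Run:
```python
from h import *
plan([.6248,-.0299,.1034],frame([0,0,-1],hd(-6.15)));print(arm.get_state()['ft_force'])
```

```text
shift [-0.017  0.017  0.529] turn [-0.0013  0.      0.0002] tcp [ 0.6237 -0.0281  0.1563] q [-0.1   0.16  1.27 -0.    1.72  0.01]
[-0.77196069 -0.2889228  -2.60225138]
```

Emit:
{"method": "move_arm", "body": {"moves": [[-0.01,0.01,0.15,-0.001,0,0],[-0.01,0.01,0.28,-0.001,0,0],[-0.01,0.01,0.38,-0.001,0,0],[-0.01,0.01,0.47,-0.001,0,0],[-0.01,0.01,0.47,-0.001,0,0]]}}

```text
t: 20.7
eef_pos: [0.6257, -0.0299, 0.1113]
tcp_rot: [2.336, 2.099, 0.001]
ft_force: [0.5, 0.2, -3.1]
opening: 0.0295
gripper_force: 30.0
```

Emit:
{"method": "move_arm", "body": {"moves": [[0,0,0.02,0,0,0],[0,0,0.03,0,0,0],[0,0,0.03,0,0,0]]}}

```text
t: 21.0
eef_pos: [0.6267, -0.0301, 0.1106]
tcp_rot: [2.334, 2.097, 0.005]
ft_force: [0.4, 0.1, -1.6]
opening: 0.0295
gripper_force: 30.0
```

Emit:
{"method": "move_arm", "body": {"moves": [[0,0,0.01,0,0,0],[0,0,0.01,0,0,0]]}}

```text
t: 21.2
eef_pos: [0.6266, -0.0301, 0.1092]
tcp_rot: [2.334, 2.097, 0.005]
ft_force: [0.4, 0.1, -2.6]
opening: 0.0296
gripper_force: 30.0
```

Emit:
{"method": "move_arm", "body": {"moves": [[0,0,0.01,0,0,0],[0,0,0.01,0,0,0]]}}

```text
t: 21.4
eef_pos: [0.6265, -0.0301, 0.108]
tcp_rot: [2.334, 2.097, 0.004]
ft_force: [-0.4, -0.1, -4.0]
opening: 0.0299
gripper_force: 30.0
```

Emit:
{"method": "move_arm", "body": {"moves": [[0,-0.01,0.01,0,0,0],[0,-0.01,0.02,0,0,0],[0,-0.01,0.02,0,0,0]]}}

```text
t: 21.7
eef_pos: [0.6254, -0.03, 0.1059]
tcp_rot: [2.334, 2.097, 0.004]
ft_force: [-0.1, -0.4, -2.6]
opening: 0.0295
gripper_force: 30.0
```

Emit:
{"method": "move_arm", "body": {"moves": [[0,0,0.01,0,0,0],[0,0,0.01,0,0,0]]}}

```text
t: 21.9
eef_pos: [0.6254, -0.03, 0.1049]
tcp_rot: [2.334, 2.097, 0.004]
ft_force: [0.4, 0.5, -2.7]
opening: 0.0292
gripper_force: 30.0
```

Emit:
{"method": "move_arm", "body": {"moves": [[0,0,0.01,0,0,0],[0,0,0.01,0,0,0]]}}

```text
t: 22.1
eef_pos: [0.6254, -0.03, 0.1039]
tcp_rot: [2.334, 2.097, 0.004]
ft_force: [0.2, 0.1, -2.4]
opening: 0.0293
gripper_force: 30.0
```

Emit:
{"method": "move_arm", "body": {"moves": [[0,0,0.01,0,0,0],[0,0,0.01,0,0,0]]}}

```text
t: 22.3
eef_pos: [0.6257, -0.03, 0.1035]
tcp_rot: [2.334, 2.097, 0.005]
ft_force: [-0.3, 0.4, -0.9]
opening: 0.0292
gripper_force: 30.0
```

Emit:
{"method": "move_arm", "body": {"moves": [[0,0,0,0,0,0],[0,0,0,0,0,0],[0,0,0,0,0,0],[0,0,0,0,0,0],[0,0,0,0,0,0]], "claw": 0.8}}

```text
t: 22.8
eef_pos: [0.6256, -0.0299, 0.1032]
tcp_rot: [2.334, 2.097, 0.005]
ft_force: [-0.3, -0.1, 0.2]
opening: 0.0662
gripper_force: 0.0
```

Emit:
{"method": "move_arm", "body": {"moves": [[0,0,-0.1,0,0,0],[0,0,-0.3,0,0,0],[0,0,-0.5,0,0,0],[0,0,-0.75,0,0,0],[0,0,-1,0,0,0]]}}

```text
t: 23.3
eef_pos: [0.6249, -0.0299, 0.2048]
tcp_rot: [2.334, 2.097, 0.005]
ft_force: [1.4, 0.4, 0.1]
opening: 0.0703
gripper_force: 0.0
```

```bash
cat > chk.py <<'E'
from h import *
def caps():
    p=arm.camera_params('wrist');im=arm.snapshot('wrist');hsv=cv2.cvtColor(im,cv2.COLOR_BGR2HSV);K=p['intrinsics'];out={}
    for n,l,h in[('orange',(9,150,120),(22,255,255)),('blue',(105,150,120),(118,255,255)),('green',(50,120,80),(75,255,255)),('red',(0,200,120),(6,255,255))]:
        k,L,st,c=cv2.connectedComponentsWithStats(cv2.inRange(hsv,l,h))
        if k<2:continue
        for i in np.argsort(-st[1:,4])[:2]+1:
            uv=c[i];d=R.from_rotvec(p['orientation']).apply([(uv[0]-K[0,2])/K[0,0],-(uv[1]-K[1,2])/K[1,1],-1.])
            P=p['origin']+d*(.121-p['origin'][2])/d[2];print(n,uv.round(1),st[i],P.round(4))
E
python3 - <<'E'
from chk import *
caps();print(arm.get_state()['eef_pos'])
E
```

```text
orange [250.5 118. ] [ 232   99   38   39 1081] [0.6303 0.0318 0.121 ]
orange [101.4 341.5] [ 98 334   9  13  27] [ 0.4688 -0.1574  0.121 ]
blue [250.8 264. ] [235 248  33  32 798] [ 0.6172 -0.0916  0.121 ]
green [429.  170.7] [428 164   3  16  22] [ 0.7673 -0.0243  0.121 ]
green [425.7  95.2] [425  93   3   6  10] [0.762  0.0343 0.121 ]
red [260.6  46.6] [234  27  45  31 307] [0.6429 0.0806 0.121 ]
red [230.3  34.4] [221  18  22  30 138] [0.6223 0.0908 0.121 ]
[ 0.62621984 -0.02997966  0.21037779]
```

```bash
sed -i "s/cv2.inRange(hsv,l,h))/cv2.inRange(hsv,l,h)|(cv2.inRange(hsv,(174,180,100),(180,255,255)) if n=='red' else 0))/; s/\[:2\]/[:4]/" chk.py
python3 - <<'E'
from chk import *
caps()
c=arm.camera_params('wrist');print(proj('wrist',[[.6255,-.03,.121],[.640,.108,.12]],c))
im=arm.snapshot('wrist');u,v=proj('wrist',[.6255,-.03,.125],c).astype(int);print(im[v-12:v+13:6,u],cv2.cvtColor(im,cv2.COLOR_BGR2HSV)[v-12:v+13:6,u])
E
```

```text
orange [248.4 117.5] [ 231   99   36   37 1015] [0.6306 0.0318 0.121 ]
orange [100.9 296.1] [ 98 292   6  11  26] [ 0.4793 -0.1121  0.121 ]
orange [109.4 335. ] [107 332   5   9  24] [ 0.477  -0.1549  0.121 ]
orange [403.3 339. ] [399 331   8  16  21] [ 0.7567 -0.1924  0.121 ]
blue [249.  259.9] [233 244  33  32 771] [ 0.6176 -0.0908  0.121 ]
green [416.7  51.8] [416  48   3   8   9] [0.7593 0.0656 0.121 ]
green [418.6 103.4] [418 101   3   6   9] [0.7622 0.0282 0.121 ]
green [415.2  32.2] [415  29   2   7   8] [0.7577 0.0789 0.121 ]
green [419.9 116. ] [419 114   3   5   7] [0.7636 0.0186 0.121 ]
red [253.9  42.9] [219  13  57  47 646] [0.6405 0.0841 0.121 ]
red [226.3  28.4] [219  14  17  32 204] [0.6217 0.0958 0.121 ]
red [235.6  38.5] [232  34   9   9  27] [0.6275 0.0885 0.121 ]
red [243.6 179.8] [242 179   5   4  10] [ 0.6212 -0.0174  0.121 ]
[[249.98303889 194.42146992]
 [249.23437354   6.23473807]]
[[ 68  79 215]
 [ 68  76 214]
 [ 58  70 213]
 [ 56  66 213]
 [ 56  68 215]] [[  2 174 215]
 [  2 174 214]
 [  2 186 213]
 [  2 188 213]
 [  2 189 215]]
```

The red cap fills the expected wrist pixels around (250,194), and its neighbours haven't moved. Next is the follower post.

Run:
```python
from h import *
V=frame([0,0,-1],hd(-6.0));plan([.640,.108,.17],V);plan([.640,.108,.0955],V)
```

```text
shift [ 1.387 -0.011  0.359] turn [ 0.0016  0.0001 -0.0003] tcp [ 0.626 -0.03   0.206] q [-0.1   0.15  1.19 -0.    1.79  0.  ]
shift [ 1.387 -0.019  1.104] turn [ 0.0016  0.0001 -0.0003] tcp [ 0.626 -0.03   0.206] q [-0.1   0.15  1.19 -0.    1.79  0.  ]
```

Emit:
{"method": "move_arm", "body": {"moves": [[0.25,0,0,0,0,0],[0.5,0,0,0,0,0],[0.7,-0.01,0,0.001,0,0]], "claw": 0.8}}

```text
t: 23.75
eef_pos: [0.631, 0.0409, 0.2011]
tcp_rot: [-2.335, -2.098, 0.005]
ft_force: [0.6, 0.3, -1.0]
opening: 0.0699
gripper_force: 0.0
```

Emit:
{"method": "move_arm", "body": {"moves": [[0.25,0,0.1,0,0,0],[0.5,0,0.25,0,0,0],[0.69,-0.01,0.36,0,0,0],[0.69,-0.01,0.36,0,0,0]]}}

```text
t: 24.15
eef_pos: [0.6363, 0.1107, 0.163]
tcp_rot: [-2.33, -2.1, 0.009]
ft_force: [-0.4, 0.2, -0.3]
opening: 0.07
gripper_force: 0.0
```

Run:
```python
from h import *
V=frame([0,0,-1],hd(-6.0));plan([.640,.108,.0955],V)
p=arm.camera_params('wrist');im=arm.snapshot('wrist')
u,v=proj('wrist',[.640,.108,.124],p);print('exp post top',u,v)
g=im.max(2);y0,x0=int(v)-45,int(u)-60;sub=g[y0:y0+90,x0:x0+120]
m=(sub<60).astype(np.uint8);k,L,st,c=cv2.connectedComponentsWithStats(m)
for i in np.argsort(-st[1:,4])[:4]+1:print(c[i]+[x0,y0],st[i])
hsv=cv2.cvtColor(im,cv2.COLOR_BGR2HSV);r=cv2.inRange(hsv,(0,150,80),(8,255,255));ys,xs=np.nonzero(r[:, 180:320]);print('red bbox',xs.min()+180,xs.max()+180,ys.min(),ys.max())
```

```text
shift [-0.022  0.044  0.674] turn [-0.0012  0.0002  0.0001] tcp [0.6363 0.1107 0.163 ] q [0.12 0.22 1.2  0.   1.73 0.22]
exp post top 258.9373491674187 218.78013212787886
[254.695962   189.27553444] [ 45   5  25  25 421]
[316.43283582 245.86567164] [117  53   3  36  67]
[254.71794872 205.69230769] [45 30 25  9 39]
[256.8125  227.28125] [52 51 14  7 32]
red bbox 225 285 166 370
```

Emit:
{"method": "move_arm", "body": {"moves": [[-0.02,0.03,0.2,-0.001,0,0],[-0.02,0.03,0.4,-0.001,0,0],[-0.02,0.03,0.58,-0.001,0,0],[-0.02,0.03,0.66,-0.001,0,0],[-0.02,0.03,0.66,-0.001,0,0]]}}

```text
t: 24.7
eef_pos: [0.64, 0.1052, 0.0999]
tcp_rot: [2.336, 2.097, 0.001]
ft_force: [0.1, 0.5, 0.7]
opening: 0.0705
gripper_force: 0.0
```

Emit:
{"method": "move_arm", "body": {"moves": [[0,0,0,0,0,0],[0,0,0,0,0,0],[0,0,0,0,0,0],[0,0,0,0,0,0],[0,0,0,0,0,0]], "claw": 0}}

```text
t: 25.2
eef_pos: [0.6406, 0.1062, 0.1014]
tcp_rot: [2.334, 2.097, 0.005]
ft_force: [-0.5, 0.1, 0.0]
opening: 0.0338
gripper_force: 0.0
```

Emit:
{"method": "move_arm", "body": {"moves": [[0,0,0,0,0,0],[0,0,0,0,0,0],[0,0,0,0,0,0]]}}

```text
t: 25.5
eef_pos: [0.6377, 0.1066, 0.1011]
tcp_rot: [-2.336, -2.1, 0.003]
ft_force: [-12.2, 0.9, 5.9]
opening: 0.0217
gripper_force: 30.0
```

Emit:
{"method": "move_arm", "body": {"moves": [[0,-0.02,0,0,0,0],[-0.03,-0.03,0,0,0,0],[-0.07,-0.03,0,0,0,0],[-0.11,-0.03,0,0,0,0],[-0.15,-0.03,0,0,0,0]]}}

```text
t: 26.0
eef_pos: [0.636, 0.0913, 0.1011]
tcp_rot: [2.334, 2.097, 0.005]
ft_force: [1.1, 3.0, 0.7]
opening: 0.0215
gripper_force: 30.0
```

Emit:
{"method": "move_arm", "body": {"moves": [[-0.02,0,0,0,0,0],[-0.04,0,0,0,0,0],[-0.06,0,0,0,0,0],[-0.08,0,0,0,0,0],[-0.1,0,0,0,0,0]]}}

```text
t: 26.5
eef_pos: [0.6351, 0.0819, 0.1011]
tcp_rot: [2.334, 2.097, 0.006]
ft_force: [3.7, 3.6, 0.5]
opening: 0.0213
gripper_force: 30.0
```

Emit:
{"method": "move_arm", "body": {"moves": [[-0.02,0,0,0,0,0],[-0.04,0,0,0,0,0],[-0.06,0,0,0,0,0],[-0.08,0,0,0,0,0],[-0.1,0,0,0,0,0]]}}

```text
t: 27.0
eef_pos: [0.6341, 0.0716, 0.1011]
tcp_rot: [2.334, 2.097, 0.006]
ft_force: [4.1, 3.6, 0.5]
opening: 0.0211
gripper_force: 30.0
```

Emit:
{"method": "move_arm", "body": {"moves": [[-0.02,0.01,0,0,0,0],[-0.04,0.01,0,0,0,0],[-0.06,0.01,0,0,0,0],[-0.08,0.01,0,0,0,0]]}}

```text
t: 27.4
eef_pos: [0.6335, 0.064, 0.1011]
tcp_rot: [2.334, 2.098, 0.004]
ft_force: [0.0, 5.2, 2.4]
opening: 0.021
gripper_force: 30.0
```

Emit:
{"method": "move_arm", "body": {"moves": [[-0.01,0,0,0,0,0],[-0.02,0,0,0,0,0],[-0.03,0,0,0,0,0],[-0.04,0,0,0,0,0]]}}

```text
t: 27.8
eef_pos: [0.6331, 0.0601, 0.1011]
tcp_rot: [2.334, 2.098, 0.004]
ft_force: [-0.4, 6.1, 1.5]
opening: 0.0214
gripper_force: 30.0
```

```bash
sed -i 's/(0,200,120)/(0,160,120)/' chk.py
python3 - <<'E'
from chk import *
caps();s=arm.get_state();print(s['ft_force'],s['eef_pos'])
E
```

```text
orange [254.3 348.4] [ 228  331   54   40 1802] [0.628  0.0055 0.121 ]
orange [297.7 334.4] [296 332   5   6  15] [0.6522 0.0121 0.121 ]
orange [205.3 337.3] [204 334   4   8  14] [0.6024 0.0157 0.121 ]
orange [204.1 294.9] [202 292   4   8  13] [0.6057 0.0419 0.121 ]
green [496.2  61.5] [495  57   4  10  10] [0.7438 0.1402 0.121 ]
green [496.8  21.4] [496  20   3   3   5] [0.7424 0.1556 0.121 ]
green [491. 286.] [490 284   3   5   5] [0.753  0.0312 0.121 ]
green [495.5  53.8] [495  53   2   3   4] [0.7432 0.1433 0.121 ]
red [251.7 201.8] [ 215  185   74   43 1801] [0.6356 0.0897 0.121 ]
[-0.47867113  5.89913189  2.4668608 ] [0.6331096  0.06005398 0.1010696 ]
```

Emit:
{"method": "move_arm", "body": {"moves": [[-0.01,0,0,0,0,0],[-0.02,0,0,0,0,0],[-0.03,0,0,0,0,0]]}}

```text
t: 28.15
eef_pos: [0.6329, 0.0574, 0.1011]
tcp_rot: [2.334, 2.099, 0.005]
ft_force: [-0.8, 6.9, 2.0]
opening: 0.0214
gripper_force: 30.0
```

Emit:
{"method": "move_arm", "body": {"moves": [[-0.01,0,0,0,0,0],[-0.02,0,0,0,0,0]]}}

```text
t: 28.35
eef_pos: [0.6327, 0.0558, 0.1011]
tcp_rot: [2.334, 2.099, 0.006]
ft_force: [0.6, 7.4, 1.3]
opening: 0.0213
gripper_force: 30.0
```

Emit:
{"method": "move_arm", "body": {"moves": [[-0.01,0,0,0,0,0],[-0.02,0,0,0,0,0]]}}

```text
t: 28.55
eef_pos: [0.6325, 0.0538, 0.1011]
tcp_rot: [2.334, 2.099, 0.006]
ft_force: [-0.4, 8.4, 1.8]
opening: 0.0215
gripper_force: 30.0
```

Emit:
{"method": "move_arm", "body": {"moves": [[-0.01,0,0,0,0,0],[-0.02,0,0,0,0,0]]}}

```text
t: 28.75
eef_pos: [0.6325, 0.0534, 0.1011]
tcp_rot: [2.334, 2.102, 0.009]
ft_force: [0.8, 13.1, 2.1]
opening: 0.0214
gripper_force: 30.0
```

Emit:
{"method": "move_arm", "body": {"moves": [[-0.01,0,0,0,0,0],[-0.02,0,0,0,0,0]]}}

```text
t: 28.95
eef_pos: [0.6325, 0.0533, 0.1011]
tcp_rot: [-2.332, -2.103, -0.013]
ft_force: [3.3, 19.7, -0.6]
opening: 0.0215
gripper_force: 30.0
```

Emit:
{"method": "move_arm", "body": {"moves": [[-0.01,0,0,0,0,0],[-0.02,0,0,0,0,0]]}}

```text
t: 29.15
eef_pos: [0.6325, 0.0533, 0.1011]
tcp_rot: [-2.329, -2.103, -0.017]
ft_force: [4.1, 25.9, 0.3]
opening: 0.0215
gripper_force: 30.0
```

The row is against the stop: the force rises while the position holds at 0.0533. I'll relax, let go and retreat.

Emit:
{"method": "move_arm", "body": {"moves": [[0.02,0,0,0,0,0],[0.04,0,0,0,0,0],[0.06,0,0,0,0,0],[0.06,0,0,0,0,0]]}}

```text
t: 29.55
eef_pos: [0.6325, 0.0535, 0.1011]
tcp_rot: [2.334, 2.099, 0.005]
ft_force: [-0.2, 7.4, 2.0]
opening: 0.0212
gripper_force: 30.0
```

Emit:
{"method": "move_arm", "body": {"moves": [[0,0,0,0,0,0],[0,0,0,0,0,0],[0,0,0,0,0,0],[0,0,0,0,0,0],[0,0,0,0,0,0]], "claw": 0.7}}

```text
t: 30.05
eef_pos: [0.6327, 0.0523, 0.1009]
tcp_rot: [2.334, 2.096, 0.004]
ft_force: [-0.2, 0.3, -0.7]
opening: 0.0579
gripper_force: 0.0
```

Emit:
{"method": "move_arm", "body": {"moves": [[0,0,-0.1,0,0,0],[0,0,-0.3,0,0,0],[0,0,-0.5,0,0,0],[0,0,-0.75,0,0,0],[0,0,-1,0,0,0]]}}

```text
t: 30.55
eef_pos: [0.6322, 0.0528, 0.2028]
tcp_rot: [2.334, 2.097, 0.005]
ft_force: [0.3, 0.6, -0.2]
opening: 0.0616
gripper_force: 0.0
```

Emit:
{"method": "move_arm", "body": {"moves": [[0.3,0,-0.1,0,0,0],[0.6,0,-0.2,0,0,0],[0.6,0,-0.2,0,0,0],[0.6,0,-0.2,0,0,0]]}}

```text
t: 30.95
eef_pos: [0.6387, 0.1128, 0.2217]
tcp_rot: [2.332, 2.098, 0.005]
ft_force: [-0.7, 0.5, 0.1]
opening: 0.0615
gripper_force: 0.0
```

Run:
```python
from chk import *
caps();s=arm.get_state();print(s['ft_force'],s['eef_pos'],s['t'])
im=arm.snapshot('scene');hsv=cv2.cvtColor(im,cv2.COLOR_BGR2HSV);x0,y0=195,195
u=np.array([.1045,.9945,0]);g=np.array([.6129,-.1445,.119])
for n,l,h in[('orange',(7,130,90),(22,255,255)),('blue',(100,130,80),(120,255,255)),('green',(50,90,50),(75,255,255)),('red',(0,150,90),(6,255,255))]:
    k,L,st,c=cv2.connectedComponentsWithStats(cv2.inRange(hsv[y0:285,x0:325],l,h))
    for i in np.argsort(-st[1:,4])[:3]+1:
        P=back('scene',c[i]+[x0,y0],.118);print(n,st[i,4],(c[i]+[x0,y0]).round(1),P.round(4),'along',((P-g)@u).round(4))
```

```text
orange [252.6 290.4] [239 278  28  20 339] [0.6287 0.0131 0.121 ]
orange [124.  338.9] [119 332  10  12  34] [ 0.4946 -0.0285  0.121 ]
orange [131.9 291.6] [128 287   7   9  28] [0.5141 0.0243 0.121 ]
orange [376.9 333.3] [375 332   5   4  12] [ 0.7473 -0.0495  0.121 ]
green [28.6 51.2] [   0    0   79  116 5810] [0.4805 0.241  0.121 ]
green [494.  90.] [493  90   3   1   3] [0.8387 0.1745 0.121 ]
green [387.7 138. ] [387 137   2   3   3] [0.755  0.1453 0.121 ]
green [390. 177.] [390 176   1   3   3] [0.7575 0.1116 0.121 ]
red [250.5 221.6] [228 207  46  34 946] [0.6343 0.0835 0.121 ]
red [255.2 343.6] [242 331  28  27 574] [ 0.6249 -0.0485  0.121 ]
red [268.3 252. ] [262 250  13   5  60] [0.6473 0.0519 0.121 ]
red [234.  252.2] [228 249  13   6  56] [0.616  0.0552 0.121 ]
[-0.09630194  0.15183454  0.02809478] [0.63853653 0.11210904 0.22110746] 31.0
orange 91 [267.3 223.2] [ 0.6289 -0.0009  0.118 ] along 0.1445
blue 73 [233.1 231.1] [ 0.6152 -0.0993  0.118 ] along 0.0452
green 92 [215.9 236.7] [ 0.6137 -0.1498  0.118 ] along -0.0052
green 2 [301.  273.5] [0.8144 0.0114 0.118 ] along 0.1761
green 1 [318. 266.] [0.8121 0.0624 0.118 ] along 0.2265
red 76 [283.5 236.4] [0.6889 0.0209 0.118 ] along 0.1724
red 71 [207.2 252.4] [ 0.653  -0.1893  0.118 ] along -0.0403
red 68 [250.8 227.9] [ 0.6251 -0.0499  0.118 ] along 0.0954
```

All four caps sit about 50 mm apart in the order green, blue, red, orange. They're upright, and the gripper is clear. Handing in.

```bash
python3 -c "
from bench import arm
print(arm.hand_in())"
```

```text
the job is handed in; nothing more can be done
None
```

The job is handed in, with no verdict returned: I stood the red-capped bottle on the mat, then in the gap, and pushed the row snug against the end stop, its caps measuring about 50 mm apart and no bottle knocked over.

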